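# Clamp hardwood blanks with a ratchet wrench

## Robot

A 6-joint arm with a two-finger parallel gripper is mounted at the origin on a cart in front of the work surface, level with it; the furniture and walls round the work are solid. World frame = base frame: x ahead of the robot, y to its left, z up, the work surface at z = 0. Lengths are in m, angles in rad, forces in N, time in s.
With the tool pointing down it reaches from about 0.325 to 0.925 m from the base axis. Payload 3.1 kg.
Tool frame: the origin (TCP) lies on the centre line of the jaws, within the pads' length; the fingertips stand 17 mm ahead of it and the grasp point (between the pads) lies 2 mm behind it (manip.tip_extent is the distance from the TCP to the fingertips, in m); z points along the fingers, y is the line along which they close (so a half turn about z gives the same grasp; the last joint's range is limited). The gripper opens to 85 mm and grips with 20 to 120 N. Pads are 22 mm wide; open, the fingers measure 114 mm over their backs; the gripper's body (76 mm by 85 mm) begins 54 mm behind the grasp point. The pads swing forward as they close: fully open they stand 13 mm farther back than shut.
Start: joints at [1.153, 0.217, 1.613, -0, 1.311, -0.112], TCP at [0.188, 0.596, 0.248] pointing down, gripper open.
Joint ranges: [-2.75, 2.75], [-0.78, 2.1], [0.31, 2.55], [-1.13, 4.27], [0.13, 2.63], [-2.58, 2.58]. Speed limits (rad/s): [2.79, 2.79, 3.14, 3.14, 3.14, 3.14].

## Interface

Orientations are given as a unit quaternion [x, y, z, w].
In Python, from bench import manip gives the robot as it stands.
- The arm moves only by the shell command python3 nudge.py 'ROWS'. ROWS is one flat JSON list of numbers that holds 1 to 8 rows one after another, with no inner brackets; each row has 7 numbers: dx, dy, dz in m, then a rotation vector rx, ry, rz in rad, then the finger opening in m; each row shifts and turns the commanded pose from where the row before left it, along the tool's axes as they then stand; what a row does not reach is not made up. A row lasts 1/12 s, in which the tool goes at most 0.0417 m and 0.125 rad, less where a joint would pass 70% of its speed; a pose out of reach is approached as far as the arm can. The fingers move at their own pace and stop on an object; the grip force is fixed at half the most. Time passes only in rows, so rows that do not move let the fingers close. It prints the time, the measured TCP pose, the force, the opening and the grip force at its end. Input that does not fit is refused with a message, and nothing moves.
- manip.read_state(): the state, without advancing time (a new reading comes with each control period).
- manip.snapshot(name): name is "scene" or "side" or "wrist"; returns the picture (384x512x3 uint8, red, green, blue); there is no depth.
- manip.camera_info(name): a dict with "fx", "fy", "cx", "cy" (pixels), "position" and "attitude" of the camera in the world. Camera axes: x right, y up, looking along -z (the intrinsics and any distortion apply to the point x, -y, -z); pixel columns grow to the right and rows downward; lengths in m; the calibration is good to about 2 mm. The wrist camera is an equidistant fisheye: a pixel r from the principal point sees the ray r / f radians off the axis. A picture is of the moment at which its call begins: read the wrist's pose just before it. camera_info takes no time and is no camera call; for the wrist camera it gives the pose at the moment of the call.
- manip.close_job(): hands the job in; it is judged then, once.
The state is a dict: "t": time; "q": joint angles; "qd": joint speeds; "effort": joint torques, N m; "tool_pos": TCP position; "tcp_rot": TCP orientation; "ft_force": force on the tool from outside, world axes, zero at the start; "torque": the same for the moment, N m; "gripper_width": finger opening in m; "finger_force": force on a finger pad.
Only numpy, scipy, OpenCV 4.12 (cv2) and the standard library are available. Lean on these libraries where they do the work, as an engineer would, in place of code of your own. Each camera call takes 0.05 s, during which the arm holds its last target. There are 200 camera calls.

## Task

Clamp up the dark hardwood blanks that stand on the bench: turn the clamp's black lock knob anticlockwise, lift it out of its collar and put it in the wooden cup, and set every blank upright on the clamp bed between the jaws, side by side and lengthways from jaw to jaw. Then fit the ratchet ring wrench over the clamp's hexagon nut and swing it back and forth, tightening the nut clockwise, until the sliding jaw holds the blanks tight. At the end lay the wrench back flat on its plywood board, and leave the mallet and the black pot standing where they are.

Things in the scene. Friction and masses are not known exactly. Their poses are not given: they have to be found in the camera images.
- clamp: grey rack-and-pinion bench clamp, fixed. Origin on the bench top under the middle of the bed, z up. The flat bed (top 18 mm up, 160 mm wide along x) lies between the fixed jaw at +y (inner face at y = +50 mm) and the sliding jaw at -y (face starts at y = -44 mm), both up to 60 mm high. Past the sliding jaw, at -y, are the gear housing with the nut and the collar of the lock knob
- nut_seat (a point): centre of the nut's foot, on the flat top of the gear housing 66 mm over the bench. The steel hexagon nut stands up from here: 32 mm across flats, 28 mm high, the top 6 mm bevelled. Two 26 mm high stop pins beside it let a fitted wrench's handle point only along the clamp's -y direction, up to 44 degrees to either side
- nut (a joint): turn of the nut, rad, 0 at the start, growing clockwise seen from above. At 0 two of its six flats look along the clamp's x; the direction of a flat is the clamp's yaw minus this value. It resists with 0.5 N m and stays where it is left; it cannot turn while the lock knob is in
- jaw (a joint): travel of the sliding jaw towards the fixed jaw, m, 8 mm per radian of the nut; 0 at the start. The lock knob's stem blocks it. Jaw bears on 70 mm blanks at 0.024
- collar_top (a point): centre of the top face of the lock knob's collar, 60 mm over the bench. In the top is a slot 38 x 13 mm whose long direction is the clamp's yaw + 35 degrees (anticlockwise); the knob's cross-bar lies under the roof and comes out only in line with this slot
- lock_knob: bayonet knob, 0.12 kg, at first locked in the collar. Origin at the middle of the underside of its flange (44 mm wide, 6 thick), z up. Above: a black wing 52 mm long (x), 16 thick (y), top 44 mm over the origin; below: a 10 mm stem 40 mm long, with a cross-bar 32 x 9 mm along x. Turn it anticlockwise (from above) some 65 to 75 degrees, over a light detent, till in line with the slot, then lift
- knob_grip (a point): point on the lock knob's wing to grip, 32 mm above the knob's origin; squeeze across the wing's thickness
- cup: turned wooden cup, fixed, outer diameter 88 mm, 58 mm high, inside about 64 mm wide, floor 7 mm thick. Origin at the centre of its underside. The knob is set in it stem down
- wrench: ratchet ring wrench, 0.41 kg, 22 mm thick, lying on its board. Origin: centre of the ring head's underside, z up; head 68 mm wide; handle along +x to 179 mm, 20 mm wide, 18 high. In the head a drive ring with a hexagon hole 34.4 mm across flats. Clockwise (from above) it drives the ring, anticlockwise it slips freely in 18 degree clicks. Seated, its underside lies on the housing top.
- drive (a joint): angle of the inner drive ring in the wrench, rad, anticlockwise from above; at 0 one of its six flats looks along the wrench's x. The hole slips over the nut when the directions of the flats of both agree to about 5 degrees (they repeat every 60 degrees)
- wrench_grip (a point): point in the middle of the wrench's handle thickness near its centre of mass, 85 mm along x from the head centre, 11 mm above the underside
- tool_board: thin plywood board 200 x 90 x 8 mm, fixed on the bench, on which the wrench lies. Origin at the centre of its underside, x along its length
- blank1: a dark hardwood blank, a block 30 x 70 x 40 mm (x, y, z) of 0.1 kg with a small black dot on top; all blanks are alike, two or three are present. Origin at the centre of its underside, z up, y along its 70 mm length
- blank2: a dark hardwood blank, a block 30 x 70 x 40 mm (x, y, z) of 0.1 kg with a small black dot on top; all blanks are alike, two or three are present. Origin at the centre of its underside, z up, y along its 70 mm length
- blank3: a dark hardwood blank, a block 30 x 70 x 40 mm (x, y, z) of 0.1 kg with a small black dot on top; all blanks are alike, two or three are present. Origin at the centre of its underside, z up, y along its 70 mm length
- mallet: turned wooden mallet standing on its head, 74 mm wide, 200 mm tall; a bystander, origin at its foot
- black_pot: black lidded pot, 69 mm wide, 62 mm tall; a bystander, origin at its foot
- clamp_bed (a point): point on the bed's top (18 mm over the bench) at clamp x = 0, y = +15 mm: centre of a blank 70 mm long that touches the fixed jaw. Blanks lie with their y along the clamp's y; three fit side by side at clamp x = -56, 0 and +56 mm. The jaws start 94 mm apart, so put a blank down about 12 mm clear of both jaws (clamp y = +3 mm); the jaw pushes it home

How it is judged:
On the way, in this order (a step that is already met when the one before it is completed fails the run):
1. the lock knob is out of its collar and every blank stands on the bed between the open jaws (distance between lock_knob and collar_top above 0.05 m and value of joint jaw below 0.008 m and x of blank1 in the frame of clamp between -0.068 and 0.068 m and y of blank1 in the frame of clamp between -0.016 and 0.02 m and z of blank1 in the frame of clamp between 0.012 and 0.026 m and angle between the y axis of each of blank1, blank2, blank3 and the y axis of clamp, either way round below 0.3 rad and angle between each of blank1, blank2, blank3's own z axis and vertical below 0.1 rad and x of blank2 in the frame of clamp between -0.068 and 0.068 m and y of blank2 in the frame of clamp between -0.016 and 0.02 m and z of blank2 in the frame of clamp between 0.012 and 0.026 m and x of blank3 in the frame of clamp between -0.068 and 0.068 m and y of blank3 in the frame of clamp between -0.016 and 0.02 m and z of blank3 in the frame of clamp between 0.012 and 0.026 m), for 0.2 s.
2. the ratchet wrench is seated on the nut (horizontal distance between wrench and nut_seat below 0.006 m and distance between wrench and nut_seat below 0.011 m and value of joint jaw below 0.015 m), for 0.2 s.
3. the jaw is wound up against the blanks while the wrench is on the nut (horizontal distance between wrench and nut_seat below 0.006 m and distance between wrench and nut_seat below 0.011 m and value of joint jaw above 0.0225 m), for 0.2 s.
At the end, for the whole second after the job is handed in: The jaw stands within 1.5 mm of gripping the blanks (travel over 22.5 mm), every blank stands square between the jaws on the bed, the knob is in the cup (within 40 mm of its axis), and the wrench lies flat on its board (grip point within 60 mm of the board's centre), at rest (value of joint jaw above 0.0225 m and horizontal distance between lock_knob and cup below 0.04 m and height (world z) of lock_knob below 0.075 m and horizontal distance between wrench_grip and tool_board below 0.06 m and height (world z) of wrench below 0.02 m and angle between wrench's own z axis and vertical below 0.09 rad and linear speed of wrench below 0.02 m/s and linear speed of lock_knob below 0.03 m/s and x of blank1 in the frame of clamp between -0.068 and 0.068 m and y of blank1 in the frame of clamp between 0.005 and 0.023 m and z of blank1 in the frame of clamp between 0.012 and 0.026 m and angle between the y axis of each of blank1, blank2, blank3 and the y axis of clamp, either way round below 0.08 rad and angle between each of blank1, blank2, blank3's own z axis and vertical below 0.1 rad and x of blank2 in the frame of clamp between -0.068 and 0.068 m and y of blank2 in the frame of clamp between 0.005 and 0.023 m and z of blank2 in the frame of clamp between 0.012 and 0.026 m and x of blank3 in the frame of clamp between -0.068 and 0.068 m and y of blank3 in the frame of clamp between 0.005 and 0.023 m and z of blank3 in the frame of clamp between 0.012 and 0.026 m); the robot touches nothing.
It fails at once if the mallet or the black pot is shoved more than 5 cm (distance of any of mallet, black_pot from where it was at the start of the episode above 0.05 m).
Of blank1, blank2, blank3 only 2 to 3 are there at a start; the rules pass over those that are not, and their reading is None.
At some moment in a run one of wrench may be knocked a few centimetres aside while the robot is not near it.
Once in a run the grip may slacken for a moment while it holds something.
It also fails if it takes over 200 s, if anything falls off the work surface, if the arm or the gripper's body presses on something with over 40 N, if the wrist force passes 120 N, or if a joint passes its speed limit or range.

## Working session

There is one attempt and no reset: what is moved stays moved. The work goes in short steps, Python scripts to look and compute and a shell command to move; the robot and the scene stay as the last step left them, time stands still between calls to the robot, and variables do not carry over. Pictures are saved under pics/ and viewed, at most 14 in all, crops included, and the job is handed in when it is done.

```bash
ls; mkdir -p pics
python3 - <<'E'
from bench import manip
import cv2
print(manip.read_state())
for n in("scene","side","wrist"):
    print(n,manip.camera_info(n))
    cv2.imwrite(f"pics/{n}0.png",manip.snapshot(n)[:,:,::-1])
E
```

```text
bench.py
nudge.py
pics
{'t': 0.0, 'q': array([ 1.15280400e+00,  2.17784464e-01,  1.61496405e+00,  3.78212139e-05,
        1.31130618e+00, -1.12172107e-01]), 'qd': array([-0.00144466,  0.00083036,  0.00070454,  0.00137942, -0.00072678,
       -0.00111159]), 'effort': array([ 9.50629837e-04, -3.96846879e+01, -3.03857946e+01, -1.04747221e-04,
        9.51724331e-03, -1.86586789e-05]), 'tool_pos': array([0.18780051, 0.59528635, 0.24693381]), 'tcp_rot': array([ 1.52319632e-01,  9.88330519e-01, -1.18323639e-03, -3.40146981e-04]), 'ft_force': array([-0.53755193,  0.29744019, -0.42153861]), 'torque': array([ 0.00542318,  0.01827413, -0.01050016]), 'finger_force': 0.0, 'gripper_width': 0.08534333769831175}
scene {'fx': 478.13979728445645, 'fy': 478.13979728445645, 'cx': 257.78267171227816, 'cy': 188.68263622336937, 'position': array([ 0.0651682 , -0.40307003,  0.75557961]), 'attitude': array([ 0.3858433 , -0.11283123, -0.27221499,  0.87423856])}
side {'fx': 490.6783062354831, 'fy': 490.6783062354831, 'cx': 246.0192510003668, 'cy': 197.75356095409828, 'position': array([0.38950829, 1.32868497, 0.51800389]), 'attitude': array([-0.01970383,  0.57026994,  0.82074944, -0.02782661])}
wrist {'fx': 297.3186396354542, 'fy': 297.3186396354542, 'cx': 253.2327853336924, 'cy': 184.69857387721248, 'position': array([0.11651751, 0.61853072, 0.37246849]), 'attitude': array([-0.12151728, -0.08765974,  0.58451117,  0.79743088])}
```
View pics/scene0.png

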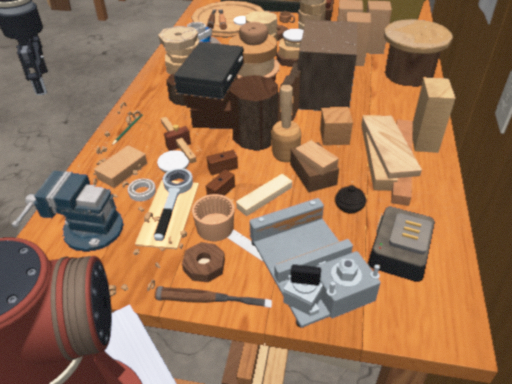

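View pics/side0.png

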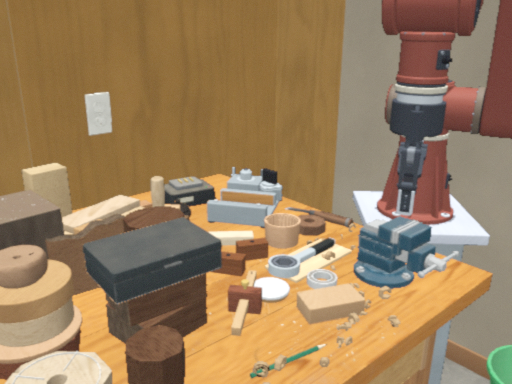

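View pics/wrist0.png

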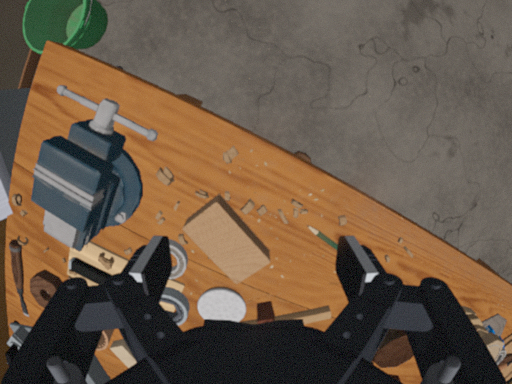

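The scene shows the clamp at about (320,265), with the knob at (305,273) and the nut at (348,268). The cup is at (213,217), the wrench ring at (178,180), and blanks at (222,161) and (220,183). The mallet is at (286,130) and the pot at (350,198). The side view agrees. The wrist view is mostly to the left of the work area.

Create h.py:
```python
from bench import manip
import numpy as np, cv2
from scipy.spatial.transform import Rotation as R
def ray(info,u,v,fish=False):
    a=(u-info['cx'])/info['fx']; b=(v-info['cy'])/info['fy']
    if fish:
        r=np.hypot(a,b); s=np.sin(r)/max(r,1e-9); d=np.array([a*s,-b*s,-np.cos(r)])
    else: d=np.array([a,-b,-1.])
    return info['position'],R.from_quat(info['attitude']).apply(d)
def at(info,u,v,z,fish=False):
    p,d=ray(info,u,v,fish); return p+d*(z-p[2])/d[2]
def proj(info,P,fish=False):
    c=R.from_quat(info['attitude']).inv().apply(np.atleast_2d(P)-info['position'])
    x,y,z=c[:,0],-c[:,1],-c[:,2]
    if fish:
        r=np.hypot(x,y); th=np.arctan2(r,z); k=th/np.maximum(r,1e-9)
    else: k=1/z
    return np.c_[info['cx']+info['fx']*x*k,info['cy']+info['fy']*y*k]
def body(dx,dy,dz): # world delta -> tool axes
    return R.from_quat(manip.read_state()['tcp_rot']).inv().apply([dx,dy,dz])
def st():
    s=manip.read_state(); r=R.from_quat(s['tcp_rot']).as_matrix()
    return s['tool_pos'],np.degrees(np.arctan2(r[1,1],r[0,1])),r
```

Run:
```python
from h import *
np.set_printoptions(precision=3,suppress=True)
c=manip.camera_info('scene'); r=lambda u,v,z:print((u,v),at(c,u,v,z)[:2])
for a in [(222,161,.03),(220,183,.03),(176,138,.03),(213,207,.058),(178,180,.02),(162,235,.02),(286,155,0),(350,198,.03),(348,268,.09),(305,273,.1),(286,225,.06),(400,220,.05),(203,262,.02)]: r(*a)
w=manip.camera_info('wrist'); print(R.from_quat(w['attitude']).apply([0,0,-1]))
print(st()[2])
im=cv2.imread('pics/scene0.png'); cv2.imwrite('pics/crop1.png',cv2.resize(im[110:330,130:400],None,fx=2.9,fy=2.7,interpolation=2))
```

```text
(222, 161) [0.487 0.385]
(220, 183) [0.442 0.32 ]
(176, 138) [0.439 0.531]
(213, 207) [0.377 0.236]
(178, 180) [0.373 0.395]
(162, 235) [0.267 0.26 ]
(286, 155) [0.649 0.344]
(350, 198) [0.65  0.114]
(348, 268) [ 0.479 -0.058]
(305, 273) [ 0.406 -0.03 ]
(286, 225) [0.47  0.107]
(400, 220) [ 0.673 -0.007]
(203, 262) [0.301 0.15 ]
[ 0.282 -0.091 -0.955]
[[-0.954  0.301 -0.001]
 [ 0.301  0.954 -0.002]
 [ 0.    -0.002 -1.   ]]
```

View pics/crop1.png

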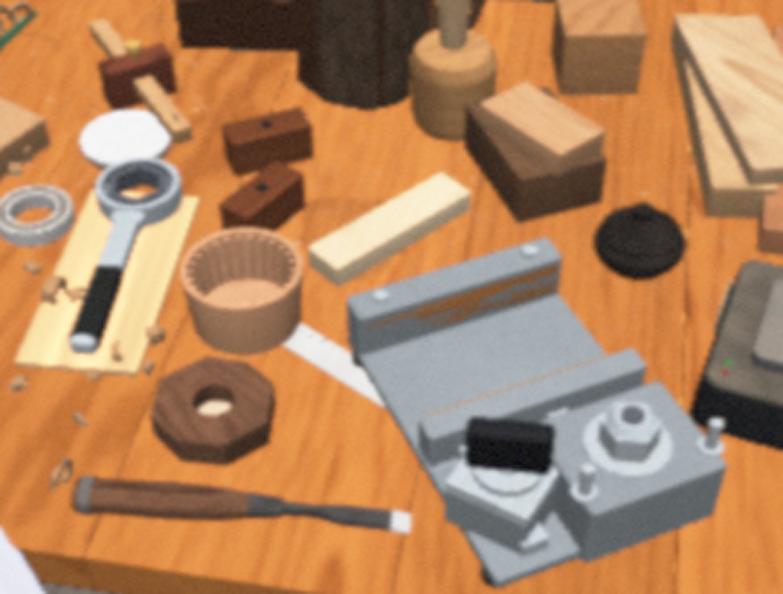

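Only two blanks with dots are visible, at crop (267,140) and (262,195). The third, hammer-like block has a handle and no dot. The cup is at (242,290), the knob wing at (510,443) and the nut at (632,430). Next I'll look from above with the wrist camera.

```bash
python3 nudge.py '[-0.027, -0.029, -0.006, 0, 0, 0, 0.085, -0.027, -0.029, -0.006, 0, 0, 0, 0.085, -0.027, -0.029, -0.006, 0, 0, 0, 0.085, -0.027, -0.029, -0.006, 0, 0, 0, 0.085, -0.027, -0.029, -0.006, 0, 0, 0, 0.085, -0.027, -0.029, -0.006, 0, 0, 0, 0.085, -0.027, -0.029, -0.006, 0, 0, 0, 0.085, -0.027, -0.029, -0.006, 0, 0, 0, 0.085]'
python3 nudge.py '[-0.024, -0.025, -0.005, 0, 0, 0, 0.085, -0.024, -0.025, -0.005, 0, 0, 0, 0.085, -0.024, -0.025, -0.005, 0, 0, 0, 0.085, -0.024, -0.025, -0.005, 0, 0, 0, 0.085, -0.024, -0.025, -0.005, 0, 0, 0, 0.085, -0.024, -0.025, -0.005, 0, 0, 0, 0.085, 0, 0, 0, 0, 0, 0, 0.085, 0, 0, 0, 0, 0, 0, 0.085]'
python3 - <<'E'
from h import *
import pickle
im=manip.snapshot('wrist')[:,:,::-1]
w=manip.camera_info('wrist'); pickle.dump(w,open('w1.pkl','wb'));cv2.imwrite('pics/w1.png',im)
cv2.imwrite('pics/w1b.png',cv2.resize(im,(800,600),interpolation=2)); print(w,st())
E
```

```text
t: 0.82
tool_pos: [0.3244, 0.3079, 0.2963]
tcp_rot: [0.152, 0.988, -0.0, 0.0]
ft_force: [1.1, 0.1, 1.0]
gripper_width: 0.085
finger_force: 0.0
t: 1.48
tool_pos: [0.417, 0.122, 0.3264]
tcp_rot: [0.154, 0.988, 0.0, -0.0]
ft_force: [0.6, -0.0, -1.2]
gripper_width: 0.0853
finger_force: 0.0
{'fx': 297.3186396354542, 'fy': 297.3186396354542, 'cx': 253.2327853336924, 'cy': 184.69857387721248, 'position': array([0.34500418, 0.1460405 , 0.45145027]), 'attitude': array([-0.1205434 , -0.08831631,  0.58359984,  0.79817338])} (array([0.41629862, 0.12307428, 0.32599669]), np.float64(72.36563787031699), array([[-9.53008753e-01,  3.02941472e-01, -8.84217177e-04],
       [ 3.02940936e-01,  9.53009083e-01,  6.90867761e-04],
       [ 1.05195950e-03,  3.90537443e-04, -9.99999370e-01]]))
```

View pics/w1b.png

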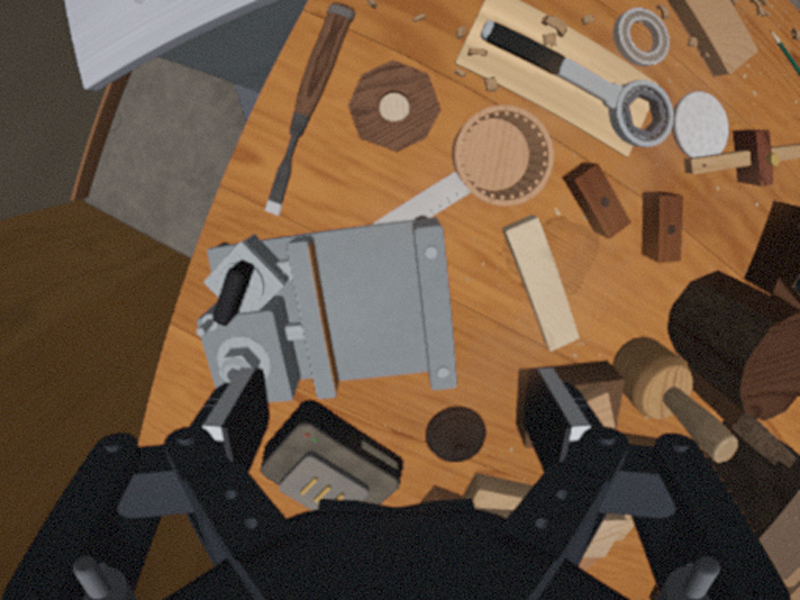

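The wrist view (800x600) shows the fixed jaw's inner edge from (414,222) to (430,388), the knob wing at (233,292) and the nut at about (240,362). The cup rim is centred at (504,155). Blank dots are at (605,200) and (661,226). The wrench ring is at (641,113) and its handle end at (487,30).

Run:
```python
from h import *
import pickle
np.set_printoptions(precision=4,suppress=True)
w=pickle.load(open('w1.pkl','rb')); k=1.5625
r=lambda n,u,v,z:(print(n,at(w,(u+.5)/k-.5,(v+.5)/k-.5,z,True)[:2]))
for a in [('jawA',414,222,.06),('jawB',430,388,.06),('jawoA',440,220,.06),('jawoB',456,386,.06),('slA',288,240,.06),('slB',322,395,.06),('slfA',312,236,.06),('slfB',336,393,.06),
 ('bedA1',330,231,.018),('bedA2',400,223,.018),('bedB1',350,383,.018),('bedB2',420,374,.018),
 ('wingA',248,265,.1),('wingB',222,320,.1),('nut',240,362,.094),('cup',504,155,.058),('dot1',605,200,.04),('dot2',661,226,.04),
 ('b1',568,178,.04),('b1',595,164,.04),('b1',628,220,.04),('b1',612,236,.04),
 ('b2',648,193,.04),('b2',683,194,.04),('b2',643,257,.04),('b2',678,262,.04),
 ('ring',641,113,.03),('hend',487,30,.026),('bd1',490,0,.008),('bd2',457,63,.008),('bd3',630,155,.008),('pot',455,433,.062),('mallet',638,365,.0)]: r(*a)
im=cv2.imread('pics/w1.png')
a=cv2.resize(im[130:275,110:310],(800,580),interpolation=2); cv2.imwrite('pics/w1c.png',a)
a=cv2.resize(im[0:175,285:485],(800,600),interpolation=2); cv2.imwrite('pics/w1d.png',cv2.resize(im[0:170,285:465],(800,600),interpolation=2))
```

```text
jawA [0.4083 0.1421]
jawB [0.5655 0.1104]
jawoA [0.4133 0.1638]
jawoB [0.5714 0.1349]
slA [0.3893 0.0332]
slB [0.5419 0.0077]
slfA [0.3928 0.0548]
slfB [0.5436 0.0219]
bedA1 [0.3989 0.0632]
bedA2 [0.4121 0.1288]
bedB1 [0.5576 0.0273]
bedB2 [0.5695 0.1012]
wingA [0.3932 0.0055]
wingB [ 0.4302 -0.0363]
nut [ 0.4732 -0.0403]
cup [0.3754 0.2329]
dot1 [0.4424 0.3231]
dot2 [0.484  0.3809]
b1 [0.4126 0.2907]
b1 [0.4066 0.3209]
b1 [0.468  0.3438]
b1 [0.4787 0.3231]
b2 [0.4476 0.372 ]
b2 [0.4587 0.4143]
b2 [0.5096 0.3541]
b2 [0.5275 0.3962]
ring [0.3705 0.3892]
hend [0.2606 0.26  ]
bd1 [0.2276 0.2778]
bd2 [0.2816 0.2265]
bd3 [0.4116 0.3769]
pot [0.6236 0.1203]
mallet [0.6573 0.3516]
```

View pics/w1c.png

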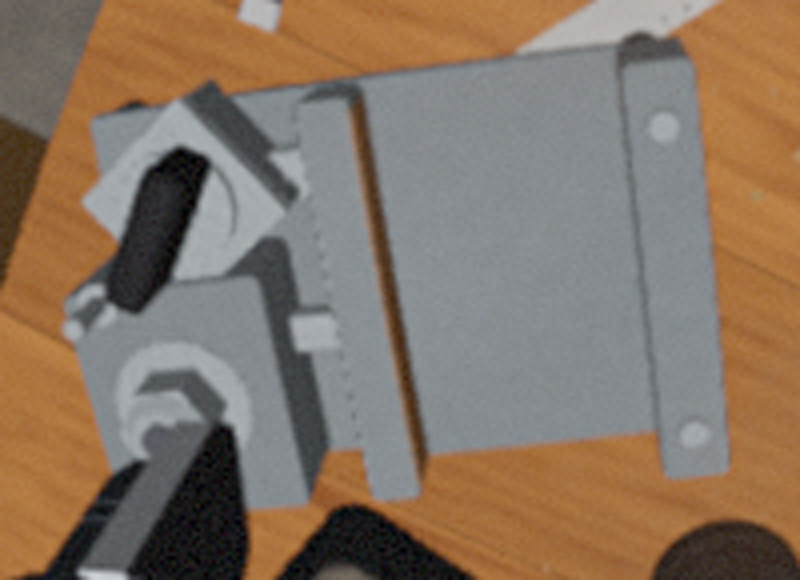

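View pics/w1d.png

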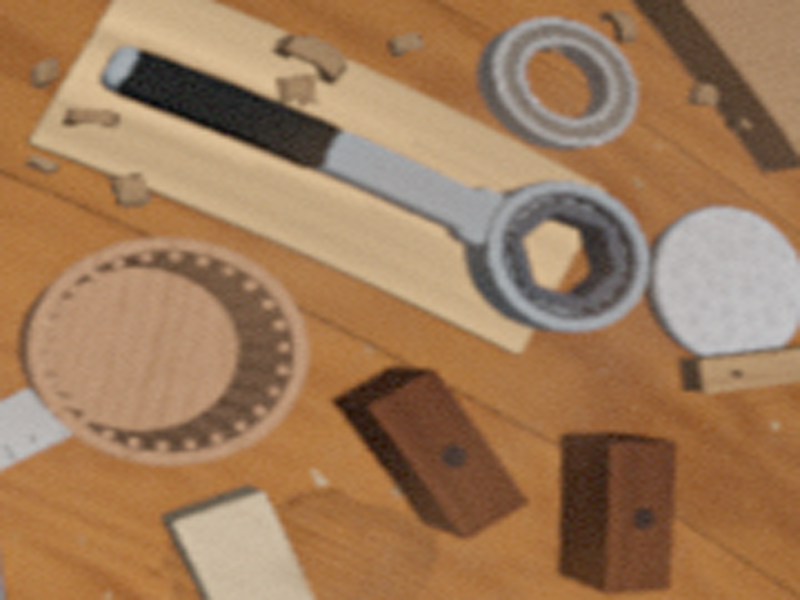

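Crop c shows the fixed-jaw top corners at (625,68), (665,475), (693,62) and (728,470), the collar square centre at (187,207), and the wing top from about (187,155) to (130,300). Crop d shows the cup, the wrench with its hex hole, and the two blanks' tops with dots at (454,456) and (643,518).

Run:
```python
from h import *
import pickle
np.set_printoptions(precision=4,suppress=True)
w=pickle.load(open('w1.pkl','rb'))
C=lambda u,v,z:at(w,(u+.5)/4-.5+110,(v+.5)/4-.5+130,z,True)[:2]
D=lambda u,v,z:at(w,(u+.5)/(800/180)-.5+285,(v+.5)/(600/170)-.5,z,True)[:2]
ang=lambda a,b:np.degrees(np.arctan2(*(b-a)[::-1]))
i1,i2,o1,o2=C(625,68,.06),C(665,475,.06),C(693,62,.06),C(728,470,.06)
s1,s2=C(352,97,.06),C(420,490,.06)
print('jaw',i1,i2,o1,o2,ang(i1,i2),ang(o1,o2),np.linalg.norm(i2-i1)); print('slide',s1,s2,ang(s1,s2))
b=[C(380,72,.018),C(620,45,.018),C(425,455,.018),C(655,432,.018)];print('bed',b,ang(b[0],b[1])-90,ang(b[2],b[3])-90)
t=np.radians(-11); R2=np.array([[np.cos(t),-np.sin(t)],[np.sin(t),np.cos(t)]])
print('in clamp axes: jaw',[R2.T@p for p in (i1,i2,o1,o2,s1,s2)],'bed',[R2.T@p for p in b])
print('nutseat',C(184,408,.066),'collar',C(187,207,.06),'collar corners',[C(*p,.06) for p in((185,97),(290,208),(83,203))])
print('wing',C(187,152,.104),C(130,302,.104),ang(C(187,152,.104),C(130,302,.104)))
print('cup',[D(*p,.058) for p in((165,350),(25,350),(307,350),(165,238),(165,465))])
for n,c,d in(('b1',[(370,404),(430,370),(526,500),(465,537)],(454,456)),('b2',[(612,435),(674,438),(668,590),(608,592)],(643,518))):
    p=np.array([D(*q,.04) for q in c]); print(n,p.mean(0),D(*d,.04),ang(p[0],p[3]),ang(p[1],p[2]),np.linalg.norm(p[3]-p[0]),np.linalg.norm(p[1]-p[0]))
print('ring',D(567,256,.03),'hole',[D(*q,.028) for q in((540,222),(585,225),(580,280),(530,262))],'hend',D(120,68,.024),'mid',D(330,145,.026))
print('board',D(115,0,.008),D(32,143,.008),D(522,352,.008),D(605,190,.008))
```

```text
jaw [0.4149 0.1416] [0.5663 0.1115] [0.4197 0.1639] [0.5718 0.1347] -11.255875691826907 -10.880554291182042 0.15433764311893036
slide [0.3959 0.0509] [0.5448 0.021 ] -11.336932703845383
bed [array([0.3958, 0.054 ]), array([0.4136, 0.1419]), array([0.551 , 0.0156]), array([0.5692, 0.1094])] -11.481569569336273 -10.94210219500404
in clamp axes: jaw [array([0.3803, 0.2182]), array([0.5346, 0.2175]), array([0.3807, 0.241 ]), array([0.5356, 0.2413]), array([0.3789, 0.1255]), array([0.5308, 0.1246])] bed [array([0.3782, 0.1286]), array([0.3789, 0.2182]), array([0.5379, 0.1205]), array([0.5378, 0.216 ])]
nutseat [ 0.4844 -0.0515] collar [ 0.4139 -0.0205] collar corners [array([ 0.3767, -0.0058]), array([0.4259, 0.0159]), array([ 0.3999, -0.0589])]
wing [0.3896 0.0052] [ 0.4299 -0.0342] -44.344699378903094
cup [array([0.3749, 0.2321]), array([0.3634, 0.1912]), array([0.3862, 0.2759]), array([0.3338, 0.2444]), array([0.4173, 0.2201])]
b1 [0.4425 0.3211] [0.4438 0.3223] 18.595775756789926 20.388159005384043 0.0676859304268639 0.02617035416880698
b2 [0.4889 0.3926] [0.4904 0.3927] -11.59493725580797 -11.696208491522922 0.07128160849689828 0.02769284742687258
ring [0.3713 0.3931] hole [array([0.3548, 0.3876]), array([0.3593, 0.4058]), array([0.3828, 0.3967]), array([0.3712, 0.3784])] hend [0.26   0.2608] mid [0.3076 0.3198]
board [0.2264 0.2735] [0.2815 0.2258] [0.4118 0.375 ] [0.3454 0.4321]
```

```bash
python3 nudge.py '[-0.0076, -0.0272, 0.0262, 0, 0, 0, 0.085, -0.0076, -0.0272, 0.0262, 0, 0, 0, 0.085, -0.0076, -0.0272, 0.0262, 0, 0, 0, 0.085, -0.0076, -0.0272, 0.0262, 0, 0, 0, 0.085, -0.0076, -0.0272, 0.0262, 0, 0, 0, 0.085, 0, 0, 0, 0, 0, 0.115, 0.085, 0, 0, 0, 0, 0, 0.115, 0.085, 0, 0, 0, 0, 0, 0.115, 0.085]'
python3 nudge.py '[0, 0, 0, 0, 0, 0.115, 0.085, 0, 0, 0, 0, 0, 0, 0.085, 0, 0, 0, 0, 0, 0, 0.085]'
python3 - <<'E'
from h import *
import pickle
im=manip.snapshot('wrist')[:,:,::-1]
w=manip.camera_info('wrist'); pickle.dump(w,open('w2.pkl','wb'));cv2.imwrite('pics/w2.png',im)
cv2.imwrite('pics/w2b.png',cv2.resize(im,(800,600),interpolation=2)); print(st(),manip.read_state()['q'])
E
```

```text
t: 2.2
tool_pos: [0.4105, -0.0165, 0.1939]
tcp_rot: [0.322, 0.947, 0.0, -0.002]
ft_force: [-0.3, 0.4, 0.7]
gripper_width: 0.0847
finger_force: 0.0
t: 2.45
tool_pos: [0.4113, -0.0164, 0.1949]
tcp_rot: [0.371, 0.929, 0.0, -0.0]
ft_force: [-0.6, 0.6, -0.6]
gripper_width: 0.0848
finger_force: 0.0
(array([ 0.41141987, -0.0166468 ,  0.19501643]), np.float64(46.39075108320506), array([[-7.24060311e-01,  6.89736429e-01, -5.69754133e-04],
       [ 6.89736330e-01,  7.24060526e-01,  3.87177068e-04],
       [ 6.79586606e-04, -1.12640576e-04, -9.99999763e-01]])) [-2.11456374e-01 -2.05912786e-01  2.14242340e+00  2.77242071e-04
  1.20572038e+00 -1.02122675e+00]
```

View pics/w2b.png

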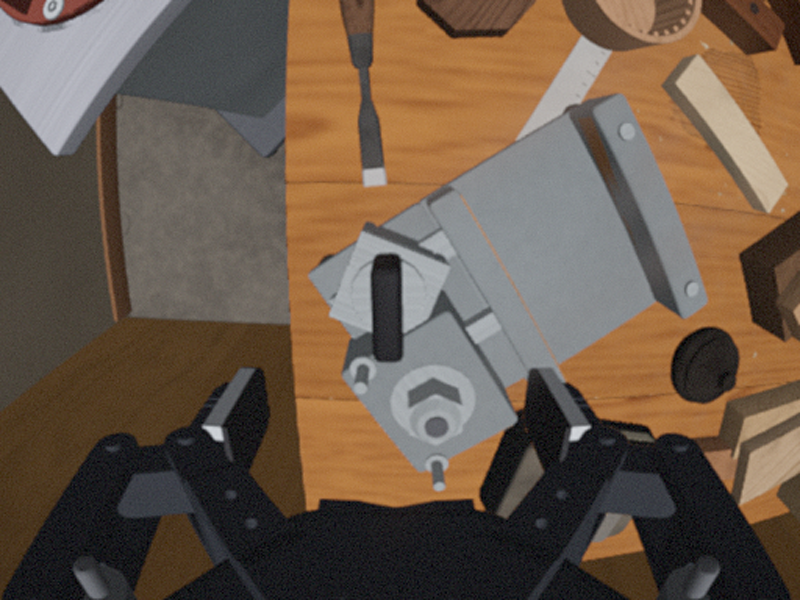

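The knob's wing is at about (387,258) to (387,360), collar centre near (390,285), nut top at (437,427), its washer centre at (433,400), and the pins at (363,372) and (438,470).

Run:
```python
from h import *
import pickle
np.set_printoptions(precision=4,suppress=True)
w=pickle.load(open('w2.pkl','rb'));k=1.5625
C=lambda u,v,z:at(w,(u+.5)/k-.5,(v+.5)/k-.5,z,True)[:2]
print('wing',C(388,255,.104),C(388,265,.104),C(387,360,.104),'mid x',C(387,310,.104))
print('collar',[C(*p,.06) for p in((372,225),(449,264),(405,345),(330,307),(390,285))])
print('flange/disc',C(377,287,.06))
print('nut top',C(437,427,.094),'washer',C(433,400,.067))
print('pins',C(360,385,.092),C(438,485,.092),'bases',C(362,368,.067),C(436,466,.067))
print('jaw in',C(570,107,.06),C(657,303,.06),'out',C(623,95,.06),C(705,295,.06),'slface',C(450,187,.06))
print('bed',C(460,188,.018),C(568,112,.018),C(568,360,.018),C(655,305,.018))
print('housing', [C(*p,.066) for p in((458,307),(517,420),(420,470),(344,375))])
im=cv2.imread('pics/w2.png'); cv2.imwrite('pics/w2c.png',cv2.resize(im[130:310,200:340],(620,797),interpolation=2)[:600])
t=np.radians(-11.2)
for n,x,y in(('nut',0,0),):pass
```

```text
wing [ 0.3911 -0.0017] [ 0.3946 -0.0051] [ 0.4306 -0.0405] mid x [ 0.4108 -0.0214]
collar [array([ 0.379 , -0.0037]), array([0.4261, 0.0127]), array([ 0.4457, -0.0409]), array([ 0.3968, -0.0565]), array([ 0.4117, -0.0209])]
flange/disc [ 0.4073 -0.0273]
nut top [ 0.4857 -0.0536] washer [ 0.4836 -0.0523]
pins [ 0.4356 -0.0666] [ 0.5221 -0.0842] bases [ 0.4366 -0.0684] [ 0.5256 -0.0866]
jaw in [0.4056 0.1278] [0.5426 0.0988] out [0.4216 0.1608] [0.5673 0.1325] slface [0.3935 0.0431]
bed [0.4042 0.0487] [0.415  0.1392] [0.5561 0.0265] [0.5726 0.1067]
housing [array([ 0.4475, -0.0002]), array([ 0.536 , -0.0234]), array([ 0.5212, -0.0974]), array([ 0.4327, -0.0805])]
```

View pics/w2c.png

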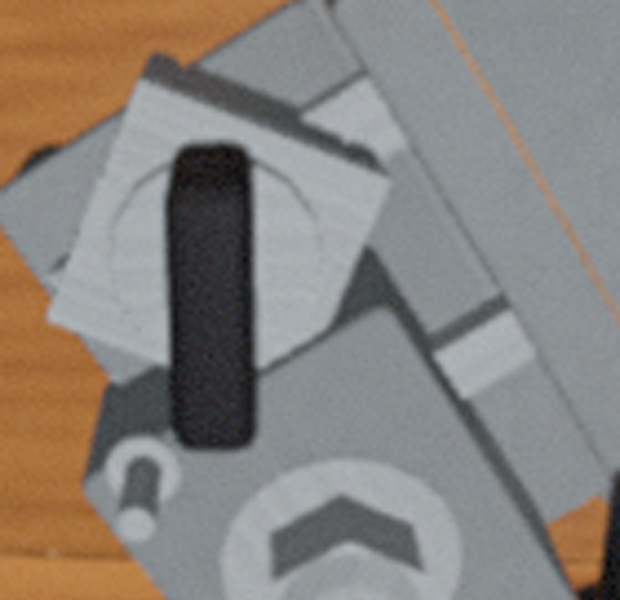

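```bash
python3 nudge.py '[-0.007, -0.0036, 0.015, 0, 0, 0, 0.034, 0, 0, 0.02, 0, 0, 0, 0.034, 0, 0, 0.02, 0, 0, 0, 0.034, 0, 0, 0.025, 0, 0, 0, 0.034, 0, 0, 0.025, 0, 0, 0, 0.034, 0, 0, 0, 0, 0, 0, 0.034]'
python3 nudge.py '[0, 0, 0, 0, 0, 0, 0.005, 0, 0, 0, 0, 0, 0, 0.005, 0, 0, 0, 0, 0, 0, 0.005, 0, 0, 0, 0, 0, 0, 0.005]'
```

```text
t: 3.0
tool_pos: [0.4098, -0.0237, 0.0858]
tcp_rot: [0.372, 0.928, -0.001, -0.005]
ft_force: [-1.4, 0.2, 0.1]
gripper_width: 0.0339
finger_force: 0.0
t: 3.33
tool_pos: [0.415, -0.0254, 0.0916]
tcp_rot: [0.373, 0.928, -0.0, 0.001]
ft_force: [-1.3, 1.2, -1.5]
gripper_width: 0.0155
finger_force: 60.2
```

```bash
python3 nudge.py '[0, 0, 0, 0, 0, -0.12, 0.005, 0, 0, 0, 0, 0, -0.12, 0.005, 0, 0, 0, 0, 0, -0.12, 0.005, 0, 0, 0, 0, 0, -0.12, 0.005, 0, 0, 0, 0, 0, -0.12, 0.005, 0, 0, 0, 0, 0, -0.12, 0.005, 0, 0, 0, 0, 0, -0.12, 0.005, 0, 0, 0, 0, 0, -0.12, 0.005]'
python3 nudge.py '[0, 0, 0, 0, 0, -0.12, 0.005, 0, 0, 0, 0, 0, -0.11, 0.005, 0, 0, 0, 0, 0, 0, 0.005, 0, 0, 0, 0, 0, 0, 0.005]'; python3 -c "
from h import *
print(st(),manip.read_state()['torque'])"
```

```text
t: 4.0
tool_pos: [0.4136, -0.0254, 0.0908]
tcp_rot: [-0.1, 0.995, -0.0, -0.001]
ft_force: [-3.3, 0.2, -0.8]
gripper_width: 0.015
finger_force: 60.4
t: 4.33
tool_pos: [0.4151, -0.0253, 0.0912]
tcp_rot: [-0.209, 0.978, -0.0, 0.001]
ft_force: [0.2, -0.7, -0.9]
gripper_width: 0.0151
finger_force: 60.4
(array([ 0.41514333, -0.0253006 ,  0.09124887]), np.float64(114.14784480497366), array([[-9.12490173e-01, -4.09092298e-01,  2.27509733e-03],
       [-4.09093892e-01,  9.12492256e-01, -2.64743835e-04],
       [-1.96770403e-03, -1.17230457e-03, -9.99997377e-01]])) [ 0.06373047 -0.04700298 -0.00635731]
```

```bash
python3 nudge.py '[0, 0, -0.01, 0, 0, 0, 0.005, 0, 0, -0.01, 0, 0, 0, 0.005, 0, 0, -0.015, 0, 0, 0, 0.005, 0, 0, -0.015, 0, 0, 0, 0.005, 0, 0, 0, 0, 0, 0, 0.005]'
```

```text
t: 4.75
tool_pos: [0.4176, -0.0259, 0.1447]
tcp_rot: [-0.21, 0.978, -0.002, 0.004]
ft_force: [1.7, -0.5, -0.7]
gripper_width: 0.0154
finger_force: 60.4
```

```bash
python3 nudge.py '[0, 0, -0.02, 0, 0, 0, 0.005, -0.0096, 0.0363, 0, 0, 0, 0, 0.005, -0.0096, 0.0363, 0, 0, 0, 0, 0.005, -0.0096, 0.0363, 0, 0, 0, 0, 0.005, -0.0096, 0.0363, 0, 0, 0, 0, 0.005, -0.0096, 0.0363, 0, 0, 0, 0, 0.005, -0.0096, 0.0363, 0, 0, 0, 0, 0.005, -0.0096, 0.0363, 0, 0, 0, 0, 0.005]'
python3 nudge.py '[0, 0, 0, 0, 0, 0, 0.005, 0, 0, 0, 0, 0, 0, 0.005]'
```

```text
t: 5.42
tool_pos: [0.3705, 0.2359, 0.1607]
tcp_rot: [-0.21, 0.978, 0.0, 0.001]
ft_force: [1.3, -0.8, -2.0]
gripper_width: 0.0151
finger_force: 60.5
t: 5.58
tool_pos: [0.3705, 0.2357, 0.1605]
tcp_rot: [-0.213, 0.977, -0.0, 0.0]
ft_force: [0.2, -0.9, -0.8]
gripper_width: 0.0149
finger_force: 60.3
```

```bash
python3 nudge.py '[-0.003, -0.0043, 0.01, 0, 0, 0, 0.005, 0, 0, 0.02, 0, 0, 0, 0.005, 0, 0, 0.02, 0, 0, 0, 0.005, 0, 0, 0.018, 0, 0, 0, 0.005, 0, 0, 0.01, 0, 0, 0, 0.005, 0, 0, 0, 0, 0, 0, 0.005]'
```

```text
t: 6.08
tool_pos: [0.3736, 0.2288, 0.0793]
tcp_rot: [-0.209, 0.978, -0.001, -0.003]
ft_force: [-1.0, 0.2, -0.6]
gripper_width: 0.0157
finger_force: 60.3
```

```bash
python3 nudge.py '[0, 0, 0, 0, 0, 0, 0.04, 0, 0, 0, 0, 0, 0, 0.04, 0, 0, 0, 0, 0, 0, 0.04, 0, 0, -0.03, 0, 0, 0, 0.04, 0, 0, -0.03, 0, 0, 0, 0.04, 0, 0, -0.03, 0, 0, 0, 0.06, 0, 0, 0, 0, 0, 0, 0.06]'; python3 -c "
from h import *
print(st(),manip.read_state()['q'])"
```

```text
t: 6.67
tool_pos: [0.3807, 0.2336, 0.1803]
tcp_rot: [-0.211, 0.978, 0.001, 0.008]
ft_force: [2.0, 1.0, 0.2]
gripper_width: 0.0599
finger_force: 0.0
(array([0.3806515 , 0.2336228 , 0.18031779]), np.float64(114.32357146006571), array([[-9.11119881e-01, -4.11889223e-01,  1.44163136e-02],
       [-4.11846277e-01,  9.11233789e-01,  5.96872236e-03],
       [-1.55950845e-02, -4.99083481e-04, -9.99878265e-01]])) [ 3.93090784e-01 -1.11485657e-01  2.09162501e+00 -9.45679502e-06
  1.14584960e+00 -1.60223201e+00]
```

```bash
python3 nudge.py '[-0.0327, 0.0182, 0, 0, 0, 0, 0.06, -0.0327, 0.0182, 0, 0, 0, 0, 0.06, -0.0327, 0.0182, 0, 0, 0, 0, 0.06, 0, 0, 0, 0, 0, 0.084, 0.06, 0, 0, 0, 0, 0, 0, 0.06, 0, 0, 0, 0, 0, 0, 0.06, 0, 0, 0, 0, 0, 0, 0.06]'
python3 - <<'E'
from h import *
import pickle
np.set_printoptions(precision=4,suppress=True)
im=manip.snapshot('wrist')[:,:,::-1]
w=manip.camera_info('wrist'); pickle.dump(w,open('w3.pkl','wb'));cv2.imwrite('pics/w3.png',im)
cv2.imwrite('pics/w3b.png',cv2.resize(im,(800,600),interpolation=2)); print(st())
E
```

```text
t: 7.25
tool_pos: [0.4419, 0.321, 0.1725]
tcp_rot: [-0.17, 0.985, -0.0, -0.0]
ft_force: [0.9, -0.3, -0.1]
gripper_width: 0.06
finger_force: 0.0
(array([0.4418, 0.3209, 0.1726]), np.float64(109.54693117285046), array([[-0.9424, -0.3346,  0.0001],
       [-0.3346,  0.9424, -0.0001],
       [-0.0001, -0.0001, -1.    ]]))
```

View pics/w3b.png

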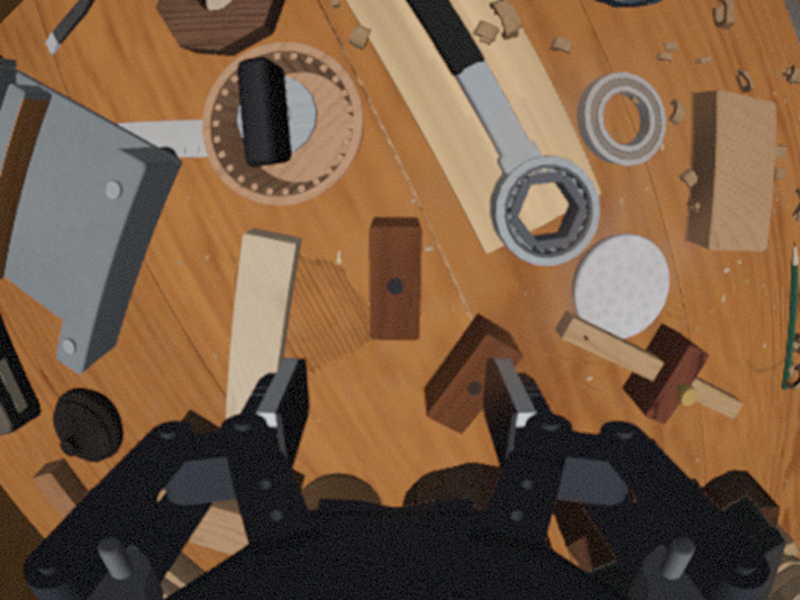

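The knob stands in the cup. Blank1's dot is at (395,286), lined up with the fingers, and blank2's dot is at (474,388). The wrench ring is at (545,210), and its hex hole is clearly visible.

Run:
```python
from h import *
import pickle
np.set_printoptions(precision=4,suppress=True)
w=pickle.load(open('w3.pkl','rb'));k=1.5625
C=lambda u,v,z:at(w,(u+.5)/k-.5,(v+.5)/k-.5,z,True)[:2]
ang=lambda a,b:np.degrees(np.arctan2(*(b-a)[::-1]))
c=[(371,230),(417,230),(419,340),(370,337)]
p=np.array([C(*q,.04) for q in c]); print('b1',C(395,286,.04),p.mean(0),ang(p[0],p[3]),ang(p[1],p[2]))
print('b2',C(474,388,.04))
print('ring',C(545,210,.022),'end',C(420,0,.02))
im=cv2.imread('pics/w3.png'); cv2.imwrite('pics/w3c.png',cv2.resize(im[0:190,210:410],(800,600),interpolation=2)[:,200:800])
```

```text
b1 [0.4453 0.3213] [0.4455 0.3209] 18.10039872013516 21.322464742013274
b2 [0.4926 0.3916]
ring [0.3733 0.3939] end [0.2793 0.2781]
```

View pics/w3c.png

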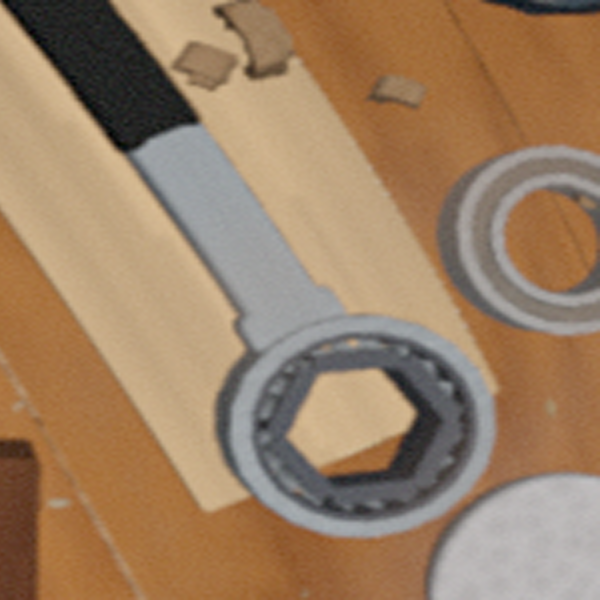

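The hex hole's upper edges run (287,437)-(315,373)-(385,367)-(418,412) in this crop. Next is grasping blank1.

```bash
python3 nudge.py '[-0.0035, -0.0012, 0.03, 0, 0, 0, 0.06, 0, 0, 0.035, 0, 0, 0, 0.06, 0, 0, 0.035, 0, 0, 0, 0.06, 0, 0, 0.03, 0, 0, 0, 0.06, 0, 0, 0.0185, 0, 0, 0, 0.06, 0, 0, 0, 0, 0, 0, 0.06]'
python3 nudge.py '[0, 0, 0, 0, 0, 0, 0.01, 0, 0, 0, 0, 0, 0, 0.01, 0, 0, 0, 0, 0, 0, 0.01, 0, 0, 0, 0, 0, 0, 0.01]'
python3 - <<'E'
from h import *
import pickle
w=pickle.load(open('w3.pkl','rb'))
C=lambda u,v,z:at(w,(u+200.5)/4-.5+210,(v+.5)/(600/190)-.5,z,True)[:2]
P=[C(*q,.029) for q in((287,437),(315,373),(385,367),(418,412))]
for a,b in zip(P,P[1:]):
    d=b-a; print(np.linalg.norm(d),(np.degrees(np.arctan2(d[1],d[0]))+90)%60)
a,b=C(355,425,.029),C(85,75,.026); print(a,b,np.degrees(np.arctan2(*(b-a)[::-1])))
a,b=C(297,315,.026),C(165,140,.026); print(a,b,np.degrees(np.arctan2(*(b-a)[::-1])))
E
```

```text
t: 7.8
tool_pos: [0.4417, 0.3186, 0.0195]
tcp_rot: [-0.169, 0.986, -0.002, -0.005]
ft_force: [-0.1, -0.3, -0.1]
gripper_width: 0.0602
finger_force: 0.0
t: 8.13
tool_pos: [0.448, 0.3225, 0.0263]
tcp_rot: [-0.169, 0.986, 0.001, 0.002]
ft_force: [-0.2, -0.5, 2.9]
gripper_width: 0.0293
finger_force: 59.3
0.020135751533252234 32.487659189992996
0.01745538977361922 28.105262952817327
0.01608014589353136 24.676336328328148
[0.3733219  0.39115497] [0.29943704 0.29650677] -127.97653301210599
[0.34815414 0.36647912] [0.31128509 0.31991617] -128.37256533017882
```

```bash
python3 nudge.py '[0, 0, -0.03, 0, 0, 0, 0.01, 0, 0, -0.035, 0, 0, 0, 0.01, 0, 0, -0.035, 0, 0, 0, 0.01, 0, 0, -0.025, 0, 0, 0, 0.01, 0.0143, -0.0369, 0, 0, 0, 0, 0.01, 0.0143, -0.0369, 0, 0, 0, 0, 0.01, 0.0143, -0.0369, 0, 0, 0, 0, 0.01, 0.0143, -0.0369, 0, 0, 0, 0, 0.01]'
python3 nudge.py '[0.0143, -0.0369, 0, 0, 0, 0, 0.01, 0.0143, -0.0369, 0, 0, 0, 0, 0.01, 0, 0, 0, 0, 0, 0.124, 0.01, 0, 0, 0, 0, 0, 0.124, 0.01, 0, 0, 0, 0, 0, 0.124, 0.01, 0, 0, 0, 0, 0, 0.124, 0.01, 0, 0, 0, 0, 0, 0.124, 0.01, 0, 0, 0, 0, 0, 0.124, 0.01]'
python3 nudge.py '[0, 0, 0, 0, 0, 0.124, 0.01, 0, 0, 0, 0, 0, 0.124, 0.01, 0, 0, 0, 0, 0, 0.124, 0.01, 0, 0, 0, 0, 0, 0.124, 0.01, 0, 0, 0, 0, 0, 0.124, 0.01, 0, 0, 0, 0, 0, 0.124, 0.01, 0, 0, 0, 0, 0, 0.124, 0.01, 0, 0, 0, 0, 0, 0.124, 0.01]'
python3 nudge.py '[0, 0, 0, 0, 0, 0.123, 0.01, 0, 0, 0, 0, 0, 0, 0.01, 0, 0, 0, 0, 0, 0, 0.01]'
python3 - <<'E'
from h import *
import pickle
np.set_printoptions(precision=4,suppress=True)
im=manip.snapshot('wrist')[:,:,::-1]
w=manip.camera_info('wrist'); pickle.dump(w,open('w4.pkl','wb'));cv2.imwrite('pics/w4.png',im)
cv2.imwrite('pics/w4b.png',cv2.resize(im,(800,600),interpolation=2)); print(st(),manip.read_state()['q'])
E
```

```text
t: 8.8
tool_pos: [0.4415, 0.1622, 0.1503]
tcp_rot: [-0.17, 0.985, -0.0, 0.002]
ft_force: [1.2, -0.7, -1.8]
gripper_width: 0.029
finger_force: 64.3
t: 9.47
tool_pos: [0.4394, 0.084, 0.1498]
tcp_rot: [0.204, 0.979, 0.0, 0.001]
ft_force: [0.6, -0.8, -1.0]
gripper_width: 0.0293
finger_force: 64.5
t: 10.13
tool_pos: [0.4394, 0.0842, 0.1498]
tcp_rot: [0.645, 0.764, 0.001, 0.001]
ft_force: [-0.1, 0.4, -0.7]
gripper_width: 0.0293
finger_force: 64.5
t: 10.38
tool_pos: [0.4393, 0.0842, 0.1496]
tcp_rot: [0.687, 0.726, 0.001, 0.001]
ft_force: [0.2, 0.2, -1.6]
gripper_width: 0.0288
finger_force: 64.5
(array([0.4393, 0.0842, 0.1494]), np.float64(3.153640524202422), array([[-0.055 ,  0.9985,  0.0013],
       [ 0.9985,  0.055 ,  0.    ],
       [-0.    ,  0.0013, -1.    ]])) [ 0.0322 -0.0559  2.1051 -0.      1.0911 -0.0228]
```

View pics/w4b.png

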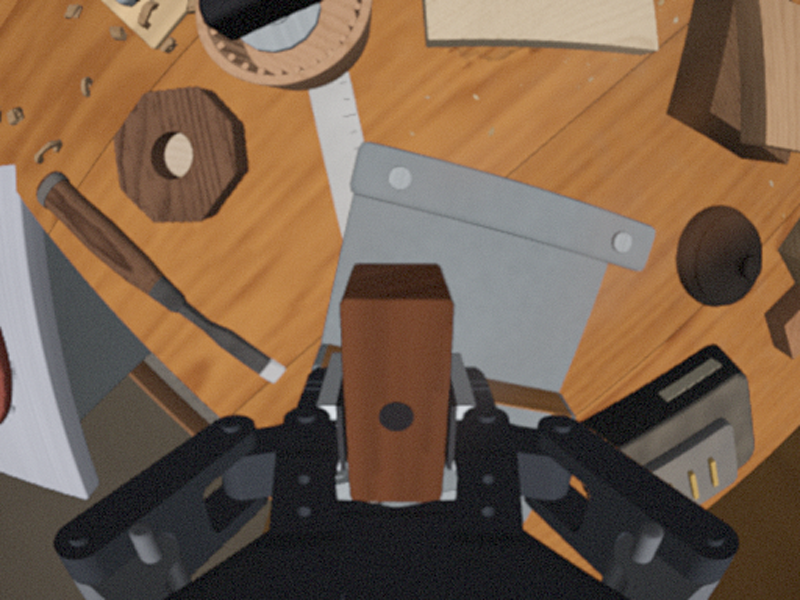

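Blank1 is held, its long axis along the jaw-to-jaw direction but about 14° short of square. The fixed jaw's inner top edge runs (352,192)-(640,270), and the bed edges are visible at (345,260) and (590,320).

```bash
python3 nudge.py '[0.001, 0.002, 0, 0, 0, 0.084, 0.01, 0, 0, 0, 0, 0, 0.084, 0.01, 0, 0, 0, 0, 0, 0.084, 0.01, 0, 0, 0, 0, 0, 0, 0.01, 0, 0, 0, 0, 0, 0, 0.01]'
python3 - <<'E'
from h import *
import pickle
np.set_printoptions(precision=4,suppress=True)
w=pickle.load(open('w4.pkl','rb'));k=1.5625
C=lambda u,v,z:at(w,(u+.5)/k-.5,(v+.5)/k-.5,z,True)[:2]
t=np.radians(-11.2);Q=np.array([[np.cos(t),-np.sin(t)],[np.sin(t),np.cos(t)]]);o=np.array([.482,.077])
for n,u,v,z in(('in1',352,192,.06),('in2',640,270,.06),('out1',368,142,.06),('out2',655,228,.06),('bedL',345,240,.018),('bedL2',326,335,.018),('bedR',605,265,.018),('bedR2',562,388,.018),('b_near1',343,297,.055+.11),):print(n,C(u,v,z),Q.T@(C(u,v,z)-o))
print(st())
E
```

```text
t: 10.85
tool_pos: [0.4411, 0.0853, 0.149]
tcp_rot: [0.773, 0.634, 0.0, 0.0]
ft_force: [-0.5, 1.0, -0.3]
gripper_width: 0.0293
finger_force: 64.5
in1 [0.4168 0.1391] [-0.076   0.0482]
in2 [0.5676 0.1108] [0.0775 0.0498]
out1 [0.4232 0.1626] [-0.0744  0.0725]
out2 [0.5727 0.1339] [0.078  0.0735]
bedL [0.4101 0.1076] [-0.0765  0.016 ]
bedL2 [0.3998 0.0489] [-0.0751 -0.0436]
bedR [0.5673 0.1026] [0.0787 0.0416]
bedR2 [0.5539 0.0177] [ 0.082  -0.0442]
b_near1 [0.4248 0.1231] [-0.0651  0.0341]
(array([0.4411, 0.0853, 0.149 ]), np.float64(-11.253252520421709), array([[ 0.1951,  0.9808,  0.0004],
       [ 0.9808, -0.1951, -0.    ],
       [ 0.0001,  0.0004, -1.    ]]))
```

```bash
python3 nudge.py '[0, 0, 0.03, 0, 0, 0, 0.01, 0, 0, 0.03, 0, 0, 0, 0.01, 0, 0, 0.025, 0, 0, 0, 0.01, 0, 0, 0.01, 0, 0, 0, 0.01, 0, 0, 0.008, 0, 0, 0, 0.01, 0, 0, 0, 0, 0, 0, 0.01, 0, 0, 0, 0, 0, 0, 0.01]'
```

```text
t: 11.43
tool_pos: [0.4421, 0.0853, 0.0466]
tcp_rot: [0.774, 0.633, 0.001, 0.001]
ft_force: [-0.0, 0.2, -0.8]
gripper_width: 0.0291
finger_force: 64.8
```

```bash
python3 nudge.py '[0, 0, 0.0025, 0, 0, 0, 0.01, 0, 0, 0, 0, 0, 0, 0.01, 0, 0, 0, 0, 0, 0, 0.05, 0, 0, 0, 0, 0, 0, 0.05, 0, 0, 0, 0, 0, 0, 0.05, 0, 0, -0.025, 0, 0, 0, 0.05, 0, 0, -0.035, 0, 0, 0, 0.05, 0, 0, -0.035, 0, 0, 0, 0.06]'; python3 nudge.py '[0, 0, -0.025, 0, 0, 0, 0.06, 0, 0, 0, 0, 0, 0, 0.06, 0, 0, 0, 0, 0, 0, 0.06]'
python3 - <<'E'
from h import *
import pickle
print(st())
im=manip.snapshot('wrist')[:,:,::-1]
w=manip.camera_info('wrist'); pickle.dump(w,open('w5.pkl','wb'));cv2.imwrite('pics/w5.png',im)
t=np.radians(-11.2);Q=np.array([[np.cos(t),-np.sin(t)],[np.sin(t),np.cos(t)]]);o=np.array([.483,.0762])
# blank top dark-red mask
hsv=cv2.cvtColor(im,cv2.COLOR_BGR2HSV)
m=cv2.inRange(hsv,(0,110,40),(12,255,140)); n,l,s,c=cv2.connectedComponentsWithStats(m)
for i in range(1,n):
    if s[i,4]>300: p=at(w,*c[i],.055,True)[:2]; print(s[i],c[i],p,Q.T@(p-o))
E
```

```text
t: 12.1
tool_pos: [0.4394, 0.0852, 0.1382]
tcp_rot: [0.774, 0.633, -0.001, -0.001]
ft_force: [1.8, 0.4, -0.8]
gripper_width: 0.0599
finger_force: 0.0
t: 12.35
tool_pos: [0.4427, 0.0854, 0.1656]
tcp_rot: [0.774, 0.633, 0.002, 0.002]
ft_force: [-0.7, -0.1, -0.2]
gripper_width: 0.0602
finger_force: 0.0
(array([0.4427159 , 0.08535203, 0.16557216]), np.float64(-11.454728487431668), array([[ 1.98587261e-01,  9.80068805e-01,  5.31379820e-03],
       [ 9.80082451e-01, -1.98590939e-01,  1.68408732e-04],
       [ 1.22032432e-03,  5.17451653e-03, -9.99985867e-01]]))
[  68   95   81   83 2542] [105.91463415 135.91778127] [0.3271946  0.15666749] [-0.16846766  0.04867224]
[488 115  24  48 360] [501.04166667 137.78333333] [0.70405014 0.08721311] [0.21470115 0.0537389 ]
[ 235  138   35   88 2626] [252.04607768 181.70868241] [0.44217045 0.091122  ] [-0.04295033  0.00670731]
[ 39 167  75  54 963] [ 75.9376947  194.54517134] [0.27564379 0.11231   ] [-0.21042095 -0.00485341]
[   0  228   47  121 2659] [ 16.78977059 294.06506205] [0.10186283 0.00110043] [-0.35929156 -0.14769924]
```

```bash
python3 nudge.py '[0.0388, -0.0016, 0, 0, 0, 0, 0.05, 0.0388, -0.0016, 0, 0, 0, 0, 0.05, 0.0388, -0.0016, 0, 0, 0, 0, 0.05, 0.0388, -0.0016, 0, 0, 0, 0, 0.05, 0.0388, -0.0016, 0, 0, 0, 0, 0.05, 0.0388, -0.0016, 0, 0, 0, 0, 0.05, 0.0388, -0.0016, 0, 0, 0, 0, 0.05, 0.0388, -0.0016, 0, 0, 0, 0, 0.05]'
python3 nudge.py '[0, 0, 0, 0, 0, -0.12, 0.05, 0, 0, 0, 0, 0, -0.12, 0.05, 0, 0, 0, 0, 0, -0.12, 0.05, 0, 0, 0, 0, 0, -0.12, 0.05, 0, 0, 0, 0, 0, -0.12, 0.05, 0, 0, 0, 0, 0, -0.12, 0.05, 0, 0, 0, 0, 0, -0.12, 0.05, 0, 0, 0, 0, 0, -0.12, 0.05]'
python3 nudge.py '[0, 0, 0, 0, 0, -0.12, 0.05, 0, 0, 0, 0, 0, -0.12, 0.05, 0, 0, 0, 0, 0, -0.12, 0.05, 0, 0, 0, 0, 0, -0.12, 0.05, 0, 0, 0, 0, 0, -0.12, 0.05, 0, 0, 0, 0, 0, 0, 0.05, 0, 0, 0, 0, 0, 0, 0.05]'
cat >> h.py <<'E'
def blobs(w,im,z,amin=600):
    hsv=cv2.cvtColor(im,cv2.COLOR_BGR2HSV)
    m=cv2.inRange(hsv,(0,110,40),(12,255,140)); n,l,s,c=cv2.connectedComponentsWithStats(m)
    for i in range(1,n):
        if s[i,4]>amin: print(s[i],c[i],at(w,*c[i],z,True)[:2])
def shot(name):
    import pickle
    w=manip.camera_info('wrist'); im=manip.snapshot('wrist')[:,:,::-1]
    pickle.dump(w,open(name+'.pkl','wb'));cv2.imwrite(f'pics/{name}.png',im); return w,im
E
python3 - <<'E'
from h import *
w,im=shot('w6'); print(st()); blobs(w,im,.038)
E
```

```text
t: 13.07
tool_pos: [0.4885, 0.393, 0.1601]
tcp_rot: [0.774, 0.633, -0.003, -0.0]
ft_force: [0.5, 0.1, 1.0]
gripper_width: 0.0498
finger_force: 0.0
t: 13.73
tool_pos: [0.4885, 0.391, 0.16]
tcp_rot: [0.392, 0.92, -0.002, -0.002]
ft_force: [-0.1, 0.3, -0.2]
gripper_width: 0.0506
finger_force: 0.0
t: 14.32
tool_pos: [0.4889, 0.3912, 0.1609]
tcp_rot: [0.107, 0.994, -0.001, -0.002]
ft_force: [-0.7, -0.1, -0.2]
gripper_width: 0.0499
finger_force: 0.0
(array([0.4891745 , 0.39140472, 0.1613366 ]), np.float64(77.75794571347691), array([[-0.97725654,  0.21204156, -0.00283407],
       [ 0.21204706,  0.97725779, -0.00180514],
       [ 0.00238685, -0.00236504, -0.99999435]]))
[   0   33   38   73 1080] [15.85462963 64.05      ] [0.30979511 0.17706393]
[ 374   71   44   70 2031] [398.15755785 105.91826686] [0.44600833 0.53302721]
[ 238  141   35   82 2522] [254.86637589 181.60309278] [0.48811871 0.39275935]
[343 331  55  48 853] [370.13247362 351.65181712] [0.74674038 0.49188973]
```

```bash
python3 nudge.py '[-0.0018, 0.001, 0.03, 0, 0, 0, 0.05, 0, 0, 0.035, 0, 0, 0, 0.05, 0, 0, 0.035, 0, 0, 0, 0.05, 0, 0, 0.025, 0, 0, 0, 0.05, 0, 0, 0.011, 0, 0, 0, 0.05, 0, 0, 0, 0, 0, 0, 0.05, 0, 0, 0, 0, 0, 0, 0.05]'
python3 nudge.py '[0, 0, 0, 0, 0, 0, 0.01, 0, 0, 0, 0, 0, 0, 0.01, 0, 0, 0, 0, 0, 0, 0.01, 0, 0, 0, 0, 0, 0, 0.01]'
```

```text
t: 14.95
tool_pos: [0.4921, 0.3926, 0.0271]
tcp_rot: [0.106, 0.994, -0.0, -0.0]
ft_force: [0.9, -0.3, 0.2]
gripper_width: 0.0499
finger_force: 0.0
t: 15.28
tool_pos: [0.4942, 0.394, 0.0302]
tcp_rot: [0.105, 0.994, 0.002, 0.002]
ft_force: [0.4, 0.7, 5.7]
gripper_width: 0.0289
finger_force: 60.2
```

```bash
python3 nudge.py '[0, 0, -0.03, 0, 0, 0, 0.01, 0, 0, -0.035, 0, 0, 0, 0.01, 0, 0, -0.035, 0, 0, 0, 0.01, 0, 0, -0.025, 0, 0, 0, 0.01, 0, 0, 0, 0, 0, 0, 0.01]'
python3 nudge.py '[-0.0124, -0.0388, 0, 0, 0, 0, 0.01, -0.0124, -0.0388, 0, 0, 0, 0, 0.01, -0.0124, -0.0388, 0, 0, 0, 0, 0.01, -0.0124, -0.0388, 0, 0, 0, 0, 0.01, -0.0124, -0.0388, 0, 0, 0, 0, 0.01, -0.0124, -0.0388, 0, 0, 0, 0, 0.01, -0.0124, -0.0388, 0, 0, 0, 0, 0.01, -0.0124, -0.0388, 0, 0, 0, 0, 0.01]'
python3 nudge.py '[0, 0, 0, 0, 0, 0.12, 0.01, 0, 0, 0, 0, 0, 0.12, 0.01, 0, 0, 0, 0, 0, 0.12, 0.01, 0, 0, 0, 0, 0, 0.12, 0.01, 0, 0, 0, 0, 0, 0.12, 0.01, 0, 0, 0, 0, 0, 0.12, 0.01, 0, 0, 0, 0, 0, 0.12, 0.01, 0, 0, 0, 0, 0, 0.12, 0.01]'
python3 nudge.py '[0, 0, 0, 0, 0, 0.12, 0.01, 0, 0, 0, 0, 0, 0.12, 0.01, 0, 0, 0, 0, 0, 0.12, 0.01, 0, 0, 0, 0, 0, 0.12, 0.01, 0, 0, 0, 0, 0, 0.12, 0.01, 0, 0, 0, 0, 0, 0, 0.01, 0, 0, 0, 0, 0, 0, 0.01]'
python3 -c "
from h import *
print(st())"
```

```text
t: 15.7
tool_pos: [0.4962, 0.3954, 0.1607]
tcp_rot: [0.105, 0.994, 0.004, 0.006]
ft_force: [1.0, 1.0, 0.6]
gripper_width: 0.0293
finger_force: 59.6
t: 16.37
tool_pos: [0.5232, 0.0665, 0.1517]
tcp_rot: [0.105, 0.994, -0.0, -0.0]
ft_force: [0.2, -0.2, -0.9]
gripper_width: 0.0292
finger_force: 59.8
t: 17.03
tool_pos: [0.5233, 0.0683, 0.1515]
tcp_rot: [0.555, 0.832, -0.0, -0.001]
ft_force: [-0.0, -0.4, -1.6]
gripper_width: 0.029
finger_force: 59.9
t: 17.62
tool_pos: [0.5235, 0.0684, 0.1517]
tcp_rot: [0.773, 0.634, -0.0, -0.0]
ft_force: [0.9, -0.0, -1.1]
gripper_width: 0.0288
finger_force: 59.9
(array([0.52352802, 0.06835323, 0.15166639]), np.float64(-11.28956091279577), array([[ 1.95767228e-01,  9.80649699e-01, -1.16619089e-03],
       [ 9.80650369e-01, -1.95767348e-01,  1.10766700e-05],
       [-2.17439765e-04, -1.14579397e-03, -9.99999320e-01]]))
```

```bash
python3 nudge.py '[0.001, 0.001, 0.03, 0, 0, 0, 0.01, 0, 0, 0.03, 0, 0, 0, 0.01, 0, 0, 0.025, 0, 0, 0, 0.01, 0, 0, 0.012, 0, 0, 0, 0.01, 0, 0, 0.008, 0, 0, 0, 0.01, 0, 0, 0.001, 0, 0, 0, 0.01, 0, 0, 0, 0, 0, 0, 0.01]'
python3 nudge.py '[0, 0, 0, 0, 0, 0, 0.05, 0, 0, 0, 0, 0, 0, 0.05, 0, 0, 0, 0, 0, 0, 0.05, 0, 0, -0.025, 0, 0, 0, 0.05, 0, 0, -0.035, 0, 0, 0, 0.05, 0, 0, -0.035, 0, 0, 0, 0.06, 0, 0, -0.025, 0, 0, 0, 0.06, 0, 0, 0, 0, 0, 0, 0.06]'
python3 - <<'E'
from h import *
w,im=shot('w7'); print(st()); blobs(w,im,.056); cv2.imwrite('pics/w7b.png',cv2.resize(im,(800,600),interpolation=2))
E
```

```text
t: 18.2
tool_pos: [0.5255, 0.0691, 0.0481]
tcp_rot: [0.774, 0.634, -0.001, -0.0]
ft_force: [-2.8, -0.1, 4.7]
gripper_width: 0.0291
finger_force: 61.1
t: 18.87
tool_pos: [0.5304, 0.0692, 0.1736]
tcp_rot: [0.774, 0.633, 0.005, 0.004]
ft_force: [2.5, -0.2, 1.2]
gripper_width: 0.0598
finger_force: 0.0
(array([0.5286603 , 0.06915885, 0.17068463]), np.float64(-11.431251580024435), array([[ 1.98175113e-01,  9.80122698e-01,  9.28014322e-03],
       [ 9.80164875e-01, -1.98183800e-01,  1.68213316e-05],
       [ 1.85566101e-03,  9.09273684e-03, -9.99956938e-01]]))
[  14  105   62   74 1603] [ 42.35683094 141.95009357] [0.33898959 0.15440656]
[ 133  140   44   80 2750] [154.97709091 179.11381818] [0.44923909 0.09209491]
[ 229  142   35   84 2453] [246.03465145 182.46514472] [0.52721058 0.07278681]
[320 165  94  68 756] [368.48677249 195.25925926] [0.63437528 0.03827154]
[  0 170  53  47 602] [ 24.410299   193.89534884] [0.28937608 0.1092698 ]
```

View pics/w7b.png

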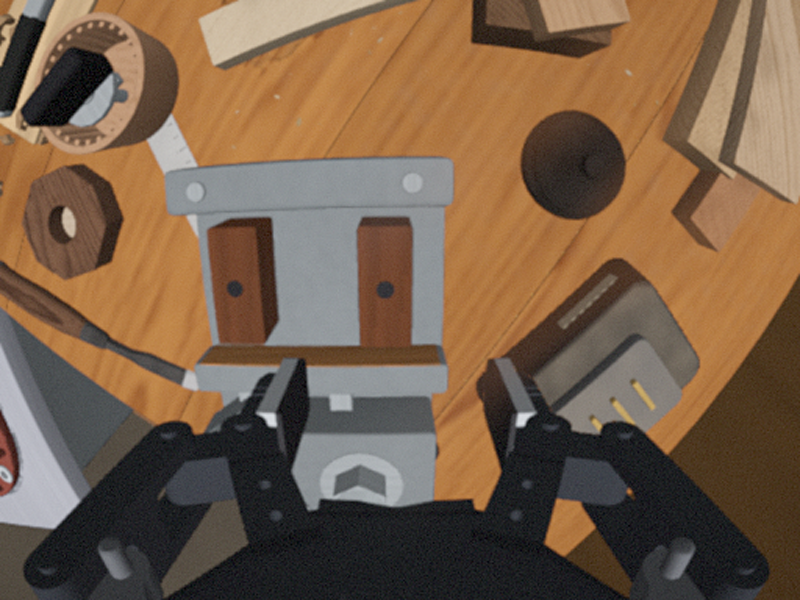

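Both blanks stand square on the bed, clear of both jaws. Next I'll shoot the nut from the future hover pose, then fetch the wrench.

```bash
python3 nudge.py '[-0.0355, -0.0045, 0, 0, 0, 0, 0.06, -0.0355, -0.0045, 0, 0, 0, 0, 0.06, -0.0355, -0.0045, 0, 0, 0, 0, 0.06, -0.0355, -0.0045, 0, 0, 0, 0, 0.06, -0.0355, -0.0045, 0, 0, 0, 0, 0.06, -0.0355, -0.0045, 0, 0, 0, 0, 0.06, 0, 0, 0.022, 0, 0, 0.05, 0.05, 0, 0, 0.022, 0, 0, 0.05, 0.05]'
python3 nudge.py '[0, 0, 0, 0, 0, 0, 0.05, 0, 0, 0, 0, 0, 0, 0.05, 0, 0, 0, 0, 0, 0, 0.05]'
python3 - <<'E'
from h import *
w,im=shot('n1'); print(st())
g=cv2.cvtColor(im,cv2.COLOR_BGR2GRAY); print(proj(w,[[.485,-.053,.094],[.485,-.053,.066]],True))
c=cv2.HoughCircles(cv2.GaussianBlur(g,(5,5),1),cv2.HOUGH_GRADIENT,1,10,param1=80,param2=18,minRadius=6,maxRadius=70)
for x,y,r in c[0][:15]: print(x,y,r,at(w,x,y,.094,True)[:2],at(w,x,y,.066,True)[:2])
E
```

```text
t: 19.58
tool_pos: [0.4566, -0.1367, 0.1221]
tcp_rot: [0.807, 0.591, 0.001, 0.001]
ft_force: [0.3, 0.2, -0.3]
gripper_width: 0.0502
finger_force: 0.0
t: 19.83
tool_pos: [0.4565, -0.1339, 0.1221]
tcp_rot: [0.804, 0.594, -0.0, -0.0]
ft_force: [-0.1, 0.0, -0.2]
gripper_width: 0.0501
finger_force: 0.0
(array([ 0.45717993, -0.13409835,  0.1229156 ]), np.float64(-17.08614911735748), array([[ 2.93809363e-01,  9.55863668e-01,  8.40468601e-04],
       [ 9.55864030e-01, -2.93809137e-01, -3.84135476e-04],
       [-1.20243792e-04,  9.16236303e-04, -9.99999573e-01]]))
[[258.60109829  76.68461398]
 [257.85015341  79.49920249]]
258.5 80.5 43.6 [ 0.4843718 -0.0548747] [ 0.48519285 -0.05369879]
148.5 328.5 68.3 [ 0.3580612  -0.19117664] [ 0.33584608 -0.21485907]
159.5 78.5 53.9 [ 0.43580438 -0.03691054] [ 0.42776784 -0.03245837]
169.5 78.5 60.5 [ 0.44097048 -0.03890408] [ 0.43387612 -0.03481548]
123.5 79.5 62.8 [ 0.4161141  -0.02951446] [ 0.40448651 -0.02371342]
247.5 270.5 69.4 [ 0.44599613 -0.15854589] [ 0.43981834 -0.17627722]
431.5 63.5 49.9 [ 0.584294   -0.06750226] [ 0.60333857 -0.06862932]
130.5 228.5 66.1 [ 0.38593968 -0.11167129] [ 0.36880897 -0.12085377]
163.5 100.5 43.6 [ 0.43413931 -0.04882402] [ 0.4257991  -0.04654459]
148.5 104.5 34.9 [ 0.42545563 -0.04786743] [ 0.41553172 -0.04541355]
258.5 272.5 69.4 [ 0.452014   -0.16196165] [ 0.44693372 -0.18031594]
152.5 94.5 37.1 [ 0.42937954 -0.04360882] [ 0.42017126 -0.04037827]
448.5 35.5 35.1 [ 0.60252187 -0.05275066] [ 0.62489078 -0.05118737]
458.5 26.5 32.7 [ 0.6127941  -0.04796955] [ 0.63703643 -0.04553429]
417.5 63.5 60.2 [ 0.57442591 -0.06598726] [ 0.59167077 -0.06683802]
```

```bash
python3 nudge.py '[0, 0, -0.039, 0, 0, 0, 0.06, 0, 0, -0.039, 0, 0, 0, 0.06, 0, 0, -0.039, 0, 0, 0, 0.085, 0.0337, -0.0219, 0, 0, 0, 0, 0.085, 0.0337, -0.0219, 0, 0, 0, 0, 0.085, 0.0337, -0.0219, 0, 0, 0, 0, 0.085, 0.0337, -0.0219, 0, 0, 0, 0, 0.085, 0.0337, -0.0219, 0, 0, 0, 0, 0.085]'
python3 nudge.py '[0.0337, -0.0219, 0, 0, 0, 0, 0.085, 0.0337, -0.0219, 0, 0, 0, 0, 0.085, 0.0337, -0.0219, 0, 0, 0, 0, 0.085, 0.0337, -0.0219, 0, 0, 0, 0, 0.085, 0.0337, -0.0219, 0, 0, 0, 0, 0.085, 0.0337, -0.0219, 0, 0, 0, 0, 0.085, 0.0337, -0.0219, 0, 0, 0, 0, 0.085, 0, 0, 0, 0, 0, 0.12, 0.085]'
python3 nudge.py '[0, 0, 0, 0, 0, 0.12, 0.085, 0, 0, 0, 0, 0, 0.12, 0.085, 0, 0, 0, 0, 0, 0, 0.085, 0, 0, 0, 0, 0, 0, 0.085]'
python3 - <<'E'
from h import *
np.set_printoptions(precision=4,suppress=True)
w,im=shot('r1'); print(st(),manip.read_state()['q'])
g=cv2.cvtColor(im,cv2.COLOR_BGR2GRAY); print(proj(w,[[.373,.392,.03],[.32,.326,.026],[.26,.26,.024]],True))
c=cv2.HoughCircles(cv2.GaussianBlur(g,(5,5),1),cv2.HOUGH_GRADIENT,1,20,param1=80,param2=20,minRadius=12,maxRadius=50)
for x,y,r in c[0][:10]: print(x,y,r,at(w,x,y,.03,True)[:2])
# board light-yellow outline
hsv=cv2.cvtColor(im,cv2.COLOR_BGR2HSV)
m=((hsv[:,:,2]<45)).astype('uint8'); n,l,s,cc=cv2.connectedComponentsWithStats(m)
for i in range(1,n):
    if s[i,4]>150: print('dark',s[i],cc[i],at(w,*cc[i],.024,True)[:2])
E
```

```text
t: 20.55
tool_pos: [0.4017, 0.061, 0.2412]
tcp_rot: [0.805, 0.594, 0.002, 0.001]
ft_force: [0.2, -0.3, -0.9]
gripper_width: 0.0851
finger_force: 0.0
t: 21.22
tool_pos: [0.3228, 0.3365, 0.2414]
tcp_rot: [0.837, 0.547, 0.002, -0.002]
ft_force: [-0.3, -0.3, -0.4]
gripper_width: 0.0851
finger_force: 0.0
t: 21.55
tool_pos: [0.325, 0.3305, 0.2404]
tcp_rot: [0.897, 0.442, 0.001, -0.0]
ft_force: [0.3, 0.3, 1.4]
gripper_width: 0.0852
finger_force: 0.0
(array([0.3251, 0.3302, 0.2402]), np.float64(-37.5900883993704), array([[ 0.61  ,  0.7924,  0.0014],
       [ 0.7924, -0.61  ,  0.001 ],
       [ 0.0017,  0.0005, -1.    ]])) [ 0.6416 -0.1318  1.9905 -0.      1.2812  1.2977]
[[253.1533  93.9737]
 [251.6453 166.6089]
 [246.0581 233.8917]]
132.5 206.5 47.2 [0.1677 0.3796]
340.5 207.5 37.1 [0.377 0.218]
228.5 23.5 32.9 [0.4011 0.4734]
106.5 233.5 49.4 [0.1052 0.3757]
251.5 92.5 21.8 [0.3726 0.3944]
326.5 281.5 48.3 [0.3035 0.1328]
440.5 255.5 47.2 [0.4672 0.0427]
183.5 111.5 14.4 [0.2989 0.4259]
411.5 237.5 47.2 [0.4382 0.1101]
368.5 258.5 33.8 [0.3702 0.1255]
dark [456  69  21  41 374] [466.0856  91.2754] [0.6183 0.2356]
dark [489 129  23  39 596] [501.1208 150.651 ] [0.6412 0.1189]
dark [239 177  16  55 697] [246.2267 204.2166] [0.2854 0.292 ]
dark [106 185  57  11 167] [131.3353 190.2335] [0.1789 0.3963]
dark [488 185  24  64 715] [502.3105 222.3524] [ 0.6019 -0.004 ]
dark [ 95 199  15  73 386] [101.2746 232.9715] [0.0937 0.381 ]
dark [    0   237   507   147 30993] [250.4231 334.2167] [0.1525 0.1125]
dark [344 357  59  27 814] [369.0823 374.4558] [ 0.2497 -0.1444]
```

```bash
python3 nudge.py '[-0.0052, -0.0055, 0.02, 0, 0, 0.049, 0.05, 0, 0, 0.035, 0, 0, 0, 0.05, 0, 0, 0.035, 0, 0, 0, 0.05, 0, 0, 0.035, 0, 0, 0, 0.05, 0, 0, 0, 0, 0, 0, 0.05, 0, 0, 0, 0, 0, 0, 0.05]'
python3 - <<'E'
from h import *
np.set_printoptions(precision=4,suppress=True)
w,im=shot('r2'); print(st())
g=cv2.cvtColor(im,cv2.COLOR_BGR2GRAY); print(proj(w,[[.3726,.394,.03],[.3175,.3295,.026]],True))
c=cv2.HoughCircles(cv2.GaussianBlur(g,(5,5),1),cv2.HOUGH_GRADIENT,1,20,param1=80,param2=20,minRadius=20,maxRadius=80)
for x,y,r in c[0][:8]: print(x,y,r,at(w,x,y,.03,True)[:2])
hsv=cv2.cvtColor(im,cv2.COLOR_BGR2HSV)
m=((hsv[:,:,2]<45)).astype('uint8'); n,l,s,cc=cv2.connectedComponentsWithStats(m)
for i in range(1,n):
    if s[i,4]>150: print('dark',s[i],cc[i],at(w,*cc[i],.024,True)[:2])
E
```

```text
t: 22.1
tool_pos: [0.3161, 0.3277, 0.1129]
tcp_rot: [0.908, 0.418, -0.003, 0.001]
ft_force: [-0.9, 0.1, 0.1]
gripper_width: 0.0502
finger_force: 0.0
(array([0.3179, 0.3292, 0.1151]), np.float64(-40.575138874817206), array([[ 0.6504,  0.7596,  0.0002],
       [ 0.7596, -0.6504,  0.0001],
       [ 0.0002,  0.    , -1.    ]]))
[[252.3123  79.2585]
 [252.5458 194.4462]]
251.5 79.5 40.0 [0.3721 0.3942]
416.5 271.5 78.3 [0.385  0.1703]
83.5 264.5 77.2 [0.1506 0.3801]
374.5 225.5 46.0 [0.3765 0.2447]
149.5 116.5 26.6 [0.3004 0.4242]
369.5 249.5 70.5 [0.3612 0.228 ]
253.5 262.5 61.5 [0.2804 0.285 ]
430.5 292.5 73.9 [0.3862 0.1305]
dark [241 210  24  58 930] [251.9204 232.4258] [0.2956 0.3047]
dark [ 51 227  81  18 551] [ 87.5263 235.6134] [0.1761 0.3957]
dark [   20   227   466   157 33972] [255.4812 328.6813] [0.2275 0.2202]
dark [190 229  17  69 606] [198.9521 260.4389] [0.2433 0.3132]
dark [  0 232  32  47 562] [ 11.927  254.6655] [0.0635 0.4479]
dark [303 264  11  36 173] [308.9364 279.104 ] [0.303 0.236]
dark [468 277  15  38 204] [476.5392 294.1569] [0.4346 0.0604]
```

```bash
python3 nudge.py '[0, 0, 0.03, 0, 0, 0, 0.05, 0, 0, 0.03, 0, 0, 0, 0.05, 0, 0, 0.018, 0, 0, 0, 0.05, 0, 0, 0.008, 0, 0, 0, 0.05, 0, 0, 0, 0, 0, 0, 0.05, 0, 0, 0, 0, 0, 0, 0.05]'
python3 nudge.py '[0, 0, 0, 0, 0, 0, 0.005, 0, 0, 0, 0, 0, 0, 0.005, 0, 0, 0, 0, 0, 0, 0.005, 0, 0, 0, 0, 0, 0, 0.005, 0, 0, 0, 0, 0, 0, 0.005]'
python3 -c "
from h import *
print(st())"
```

```text
t: 22.65
tool_pos: [0.3193, 0.3303, 0.0304]
tcp_rot: [0.909, 0.418, 0.002, -0.0]
ft_force: [-0.4, -0.4, 0.5]
gripper_width: 0.0499
finger_force: 0.0
t: 23.07
tool_pos: [0.319, 0.3302, 0.0304]
tcp_rot: [0.908, 0.418, 0.002, -0.0]
ft_force: [-0.6, -0.4, 6.2]
gripper_width: 0.0184
finger_force: 59.9
(array([0.3189956 , 0.33023305, 0.03039626]), np.float64(-40.59239548673287), array([[ 6.50666935e-01,  7.59357434e-01,  2.97117477e-03],
       [ 7.59354531e-01, -6.50673232e-01,  2.24532544e-03],
       [ 3.63826845e-03,  7.95216003e-04, -9.99993065e-01]]))
```

```bash
python3 nudge.py '[0, 0, -0.02, 0, 0, 0, 0.005, 0, 0, -0.03, 0, 0, 0, 0.005, 0, 0, -0.04, 0, 0, 0, 0.005, 0, 0, -0.04, 0, 0, 0, 0.005, 0, 0, 0, 0, 0, 0, 0.005, 0, 0, 0, 0, 0, 0, 0.005]'
python3 - <<'E'
from h import *
np.set_printoptions(precision=4,suppress=True)
w,im=shot('r3'); p,f,r=st(); print(p,f,manip.read_state()['gripper_width'])
g=cv2.cvtColor(im,cv2.COLOR_BGR2GRAY); zt=p[2]-.0224+.022
c=cv2.HoughCircles(cv2.GaussianBlur(g,(5,5),1),cv2.HOUGH_GRADIENT,1,20,param1=80,param2=20,minRadius=20,maxRadius=80)
for x,y,rr in c[0][:6]:
    q=at(w,x,y,zt,True); print(x,y,rr,'in tool',r.T@(q-p))
# unwarp ring region onto plane z=zt in tool frame: x 45..125mm, y -40..40 ; 0.2mm/px
X,Y=np.meshgrid(np.arange(45,125,.2)/1000,np.arange(-40,40,.2)/1000)
P=np.c_[X.ravel(),Y.ravel(),0*X.ravel()]@r.T+p; P[:,2]=zt
m=proj(w,P,True).astype('float32').reshape(X.shape+(2,))
u=cv2.remap(im,m[:,:,0],m[:,:,1],cv2.INTER_CUBIC); cv2.imwrite('pics/ring.png',u)
# polar analysis: bright-through hole contour
hsv=cv2.cvtColor(u,cv2.COLOR_BGR2HSV)
mm=((hsv[:,:,1]>70)&(hsv[:,:,2]>60)).astype('uint8'); mm=cv2.morphologyEx(mm,cv2.MORPH_OPEN,np.ones((5,5)))
n,l,s,cc=cv2.connectedComponentsWithStats(mm)
for i in range(1,n):
    if s[i,4]>800: print(s[i],cc[i],'mm',45+cc[i][0]*.2,-40+cc[i][1]*.2)
    if s[i,4]>800 and np.hypot(*(cc[i]-200))<60:
        k=max(cv2.findContours((l==i).astype('uint8'),0,1)[0],key=cv2.contourArea)[:,0,:].astype(float)
        d=k-cc[i]; a=np.arctan2(d[:,1],d[:,0]); R_=np.hypot(*d.T)
        for o in range(0,360,10):
            s_=np.abs(np.angle(np.exp(1j*(a-np.radians(o)))))<.1
            if s_.any(): print(o,round(R_[s_].mean()*.2,1),end='; ')
E
```

```text
t: 23.57
tool_pos: [0.3192, 0.3304, 0.1614]
tcp_rot: [0.909, 0.418, 0.004, -0.001]
ft_force: [-0.5, -0.4, -4.8]
gripper_width: 0.0184
finger_force: 59.8
[0.3173 0.3289 0.1587] -40.61636712232315 0.018392459383837306
252.5 80.5 62.8 in tool [0.0853 0.0008 0.0005]
234.5 67.5 56.3 in tool [ 0.091  -0.0069  0.0005]
100.5 262.5 79.4 in tool [-0.0067 -0.0847  0.0004]
377.5 235.5 52.6 in tool [0.0115 0.0652 0.0004]
269.5 65.5 56.3 in tool [0.0919 0.008  0.0005]
109.5 239.5 60.2 in tool [ 0.0085 -0.0753  0.0004]
[   0    0   89  149 9001] [31.9878 73.3491] mm 51.39755582713032 -25.33018553494056
[  85    0   81   53 3571] [123.8381  22.8387] mm 69.76762811537384 -35.43225987118454
[ 195    0  205   63 8694] [298.8261  21.9066] mm 104.76521739130436 -35.61867954911433
[  117   121   174   166 20800] [202.9062 204.1563] mm 85.58123076923077 0.8312692307692373
0 16.5; 10 15.7; 20 15.4; 30 15.7; 40 16.3; 50 17.2; 60 16.5; 70 15.7; 80 15.4; 90 15.6; 100 16.4; 110 17.2; 120 16.6; 130 15.7; 140 15.5; 150 15.7; 160 16.4; 170 17.3; 180 16.5; 190 15.7; 200 15.4; 210 15.6; 220 16.4; 230 17.3; 240 16.5; 250 15.7; 260 15.5; 270 15.7; 280 16.4; 290 17.3; 300 16.4; 310 15.8; 320 15.5; 330 15.6; 340 16.4; 350 17.4; [    0   218   398   182 27637] [188.3139 351.5963] mm 82.6627853963889 30.319267648442306
```

```bash
python3 nudge.py '[-0.01, 0.0155, 0, 0, 0, 0, 0.005, -0.0201, 0.0311, 0, 0, 0, 0, 0.005, -0.0201, 0.0311, 0, 0, 0, 0, 0.005, -0.0201, 0.0311, 0, 0, 0, 0, 0.005, -0.0201, 0.0311, 0, 0, 0, 0, 0.005, -0.0201, 0.0311, 0, 0, 0, 0, 0.005, -0.0201, 0.0311, 0, 0, 0, 0, 0.005, -0.0201, 0.0311, 0, 0, 0, 0, 0.005]'
python3 nudge.py '[-0.0201, 0.0311, 0, 0, 0, 0, 0.005, -0.0201, 0.0311, 0, 0, 0, 0, 0.005, -0.0201, 0.0311, 0, 0, 0, 0, 0.005, -0.0201, 0.0311, 0, 0, 0, 0, 0.005, -0.0201, 0.0311, 0, 0, 0, 0, 0.005, -0.0106, 0.0159, 0, 0, 0, 0, 0.005, 0, 0, 0, 0, 0, -0.115, 0.005, 0, 0, 0, 0, 0, -0.115, 0.005]'
python3 nudge.py '[0, 0, 0, 0, 0, -0.115, 0.005, 0, 0, 0, 0, 0, 0, 0.005, 0, 0, 0, 0, 0, 0, 0.005, 0, 0, 0, 0, 0, 0, 0.005]'
cat > ring.py <<'E'
from h import *
import sys
np.set_printoptions(precision=4,suppress=True)
def ring(name,off=.0004):
    w,im=shot(name); p,f,r=st(); zt=p[2]-off
    g=cv2.GaussianBlur(cv2.cvtColor(im,cv2.COLOR_BGR2GRAY),(5,5),1)
    c=cv2.HoughCircles(g,cv2.HOUGH_GRADIENT,1,20,param1=80,param2=20,minRadius=50,maxRadius=72)
    print('tcp',p,'phi',round(f,2),'grip',manip.read_state()['gripper_width'])
    for x,y,rr in c[0]:
        q=r.T@(at(w,x,y,zt,True)-p)
        if np.hypot(q[0]-.085,q[1])<.02: print('ring px',x,y,rr,'tool',q,'world',p+r@q)
    X,Y=np.meshgrid(np.arange(45,125,.2)/1000,np.arange(-40,40,.2)/1000)
    P=np.c_[X.ravel(),Y.ravel(),0*X.ravel()]@r.T+p; P[:,2]=zt
    m=proj(w,P,True).astype('float32').reshape(X.shape+(2,))
    u=cv2.remap(im,m[:,:,0],m[:,:,1],cv2.INTER_CUBIC); cv2.imwrite(f'pics/{name}u.png',u)
    return w,im,u
if __name__=='__main__': ring(sys.argv[1])
E
python3 ring.py r4
```

```text
t: 24.28
tool_pos: [0.3936, 0.0611, 0.1551]
tcp_rot: [0.909, 0.418, -0.003, -0.001]
ft_force: [1.2, 1.3, -4.3]
gripper_width: 0.0183
finger_force: 59.9
t: 24.95
tool_pos: [0.4518, -0.1337, 0.1548]
tcp_rot: [0.854, 0.52, -0.002, -0.003]
ft_force: [-0.4, 0.8, -4.3]
gripper_width: 0.0184
finger_force: 59.9
t: 25.28
tool_pos: [0.4528, -0.1324, 0.1564]
tcp_rot: [0.824, 0.567, -0.001, -0.002]
ft_force: [0.5, -0.2, -4.0]
gripper_width: 0.0184
finger_force: 60.0
tcp [ 0.4532 -0.1326  0.157 ] phi -20.95 grip 0.018349343942077104
ring px 250.5 78.5 60.6 tool [ 0.0833 -0.0007  0.0004] world [ 0.4823 -0.0546  0.1566]
ring px 271.5 69.5 57.1 tool [0.0871 0.0079 0.0004] world [ 0.4918 -0.0541  0.1566]
ring px 236.5 63.5 58.2 tool [ 0.0897 -0.0065  0.0004] world [ 0.4792 -0.0465  0.1566]
ring px 274.5 92.5 51.6 tool [0.0774 0.0092 0.0004] world [ 0.4895 -0.0636  0.1566]
```

```bash
python3 nudge.py '[0, 0.001, 0.015, 0, 0, 0, 0.005, 0, 0, 0.015, 0, 0, 0, 0.005, 0, 0, 0, 0, 0, 0, 0.005, 0, 0, 0, 0, 0, 0, 0.005, 0, 0, 0, 0, 0, 0, 0.005]'
python3 - <<'E'
from ring import *
import pickle
w,im,u=ring('r5')
# nut view unwarped at z=.094 in the world around the same ring centre, and through-hole now at z=.094
p,f,r=st()
def unw(w,im,z,zc=None):
    X,Y=np.meshgrid(np.arange(60,110,.125)/1000,np.arange(-25,25,.125)/1000)
    P=np.c_[X.ravel(),Y.ravel(),0*X.ravel()]@r.T+p; P[:,2]=z
    m=proj(w,P,True).astype('float32').reshape(X.shape+(2,))
    return cv2.remap(im,m[:,:,0],m[:,:,1],cv2.INTER_CUBIC)
a=unw(w,im,p[2]); b=unw(pickle.load(open('n1.pkl','rb')),cv2.imread('pics/n1.png'),.094)
for i in (a,b): cv2.circle(i,(200,200),4,(0,0,255),1)
cv2.imwrite('pics/mos.png',np.hstack([a,b]))
E
```

```text
t: 25.75
tool_pos: [0.4553, -0.1335, 0.1287]
tcp_rot: [0.823, 0.567, 0.0, 0.0]
ft_force: [0.7, -0.2, -3.8]
gripper_width: 0.0182
finger_force: 59.9
tcp [ 0.4557 -0.1337  0.1292] phi -20.87 grip 0.01830757787000254
ring px 251.5 78.5 66.2 tool [ 0.0833 -0.0004  0.0004] world [ 0.485  -0.0557  0.1288]
ring px 270.5 67.5 57.1 tool [0.088  0.0075 0.0004] world [ 0.494  -0.0541  0.1288]
ring px 229.5 70.5 57.1 tool [ 0.0868 -0.0095  0.0004] world [ 0.4778 -0.0492  0.1288]
ring px 270.5 96.5 52.7 tool [0.0758 0.0075 0.0004] world [ 0.4897 -0.0656  0.1288]
```

View pics/mos.png

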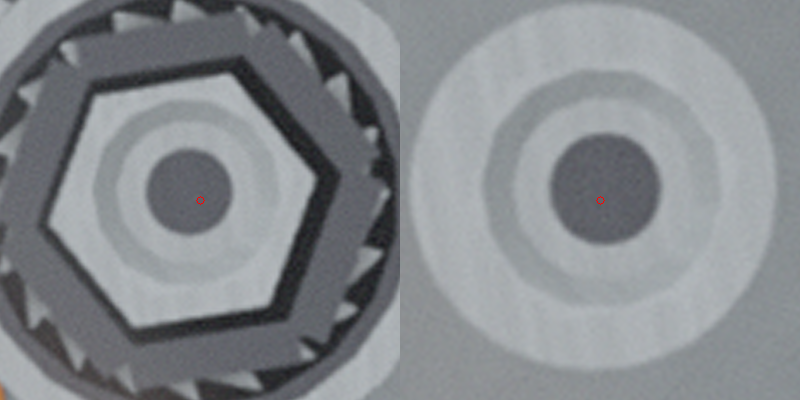

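The left half shows the drive hole, centred at (191.5,200.5) with flats at 20.5° in the tool frame, and the nut bore seen through it at (189,192). The right half shows the nut bore at (605,188). The ring needs to shift +1.9 mm in x and -1.4 mm in y; the angles agree.

```bash
python3 nudge.py '[0.0019, -0.0014, 0, 0, 0, 0, 0.005, 0, 0, 0.008, 0, 0, 0, 0.005, 0, 0, 0.006, 0, 0, 0, 0.005, 0, 0, 0, 0, 0, 0, 0.005, 0, 0, 0, 0, 0, 0, 0.005]'
python3 nudge.py '[0, 0, 0.004, 0, 0, 0, 0.005, 0, 0, 0.004, 0, 0, 0, 0.005, 0, 0, 0, 0, 0, 0, 0.005, 0, 0, 0, 0, 0, 0, 0.005]'; python3 -c "
from h import *
print(st())"
```

```text
t: 26.22
tool_pos: [0.4536, -0.1308, 0.1134]
tcp_rot: [0.823, 0.567, -0.001, -0.001]
ft_force: [0.5, -0.9, -3.7]
gripper_width: 0.0182
finger_force: 59.9
t: 26.55
tool_pos: [0.4541, -0.1311, 0.1059]
tcp_rot: [0.823, 0.567, -0.0, -0.0]
ft_force: [0.4, 0.5, -2.5]
gripper_width: 0.0179
finger_force: 60.0
(array([ 0.45407171, -0.13107479,  0.10585576]), np.float64(-20.86140919795937), array([[ 3.56108775e-01,  9.34444021e-01, -9.55260024e-04],
       [ 9.34444506e-01, -3.56108500e-01,  4.49491785e-04],
       [ 7.98486965e-05, -1.05270545e-03, -9.99999443e-01]]))
```

```bash
python3 nudge.py '[0, 0.0006, 0.004, 0, 0, 0, 0.005, 0, 0, 0.005, 0, 0, 0, 0.005, 0, 0, 0.005, 0, 0, 0, 0.005, 0, 0, 0.003, 0, 0, 0, 0.005, 0, 0, 0, 0, 0, 0, 0.005, 0, 0, 0, 0, 0, 0, 0.005]'; python3 -c "
from h import *
print(st())"
```

```text
t: 27.05
tool_pos: [0.4549, -0.1314, 0.0891]
tcp_rot: [0.823, 0.567, -0.0, -0.0]
ft_force: [-0.2, 0.7, -3.6]
gripper_width: 0.0186
finger_force: 60.0
(array([ 0.4548896 , -0.13138448,  0.08905517]), np.float64(-20.861339245033687), array([[ 3.56107590e-01,  9.34444883e-01, -3.80955777e-04],
       [ 9.34444957e-01, -3.56107522e-01,  2.34600436e-04],
       [ 8.35599587e-05, -4.39525200e-04, -9.99999900e-01]]))
```

```bash
cat > c.py <<'E'
from h import *
p,f,r=st(); c=p+r@np.array([.0845,0,0]); d=r.T@(np.array([.485,-.0528,p[2]])-c)
print('wrench yaw',round(f-90,1),'off',round(f-90+101.2,1),'centre',c.round(4),'fix tool',d.round(4),manip.read_state()['ft_force'].round(1),manip.read_state()['torque'].round(2),'grip',manip.read_state()['gripper_width'].round(4),'z',p[2].round(4))
E
python3 c.py; python3 nudge.py '[0.0005, -0.0084, 0, 0, 0, 0.1, 0.005, 0.0005, -0.0084, 0, 0, 0, 0.1, 0.005, 0.0005, -0.0084, 0, 0, 0, 0.1, 0.005, 0, 0, 0, 0, 0, 0, 0.005]'; python3 c.py
```

```text
t: 27.38
tool_pos: [0.4328, -0.119, 0.0894]
tcp_rot: [0.899, 0.438, -0.0, 0.001]
ft_force: [1.4, -2.7, -3.8]
gripper_width: 0.0184
finger_force: 59.9Traceback (most recent call last):
  File "c.py", line 3, in <module>
    print('wrench yaw',round(f-90,1),'off',round(f-90+101.2,1),'centre',c.round(4),'fix tool',d.round(4),manip.read_state()['ft_force'].round(1),manip.read_state()['torque'].round(2),'grip',manip.read_state()['gripper_width'].round(4),'z',p[2].round(4))
                                                                                                                                                                                              ^^^^^^^^^^^^^^^^^^^^^^^^^^^^^^^^^^^^^^^^^
AttributeError: 'float' object has no attribute 'round'
Traceback (most recent call last):
  File "c.py", line 3, in <module>
    print('wrench yaw',round(f-90,1),'off',round(f-90+101.2,1),'centre',c.round(4),'fix tool',d.round(4),manip.read_state()['ft_force'].round(1),manip.read_state()['torque'].round(2),'grip',manip.read_state()['gripper_width'].round(4),'z',p[2].round(4))
                                                                                                                                                                                              ^^^^^^^^^^^^^^^^^^^^^^^^^^^^^^^^^^^^^^^^^
AttributeError: 'float' object has no attribute 'round'
```

```bash
sed -i "s/manip.read_state()\['gripper_width'\].round(4)/round(float(manip.read_state()['gripper_width']),4)/" c.py; python3 c.py; python3 nudge.py '[0.0005, -0.0084, 0, 0, 0, 0.1, 0.005, 0.0005, -0.0084, 0, 0, 0, 0.1, 0.005, 0, 0, 0, 0, 0, 0, 0.005, 0, 0, 0, 0, 0, 0, 0.005]'; python3 c.py
```

```text
wrench yaw -128.1 off -26.9 centre [ 0.485  -0.0525  0.0893] fix tool [-0.0002  0.0002 -0.0001] [ 1.4 -2.7 -3.8] [-0.49  0.18  0.04] grip 0.0184 z 0.0894
t: 27.72
tool_pos: [0.4211, -0.1079, 0.0895]
tcp_rot: [0.937, 0.348, -0.001, 0.001]
ft_force: [-2.1, -4.5, -4.4]
gripper_width: 0.0182
finger_force: 59.9
wrench yaw -139.2 off -38.0 centre [ 0.4851 -0.0527  0.0894] fix tool [-0.0001 -0.     -0.0001] [-2.1 -4.5 -4.4] [-0.8   0.35  0.05] grip 0.0182 z 0.0895
```

```bash
python3 nudge.py '[0.0006, 0.0101, 0, 0, 0, -0.12, 0.005, 0.0006, 0.0101, 0, 0, 0, -0.12, 0.005, 0.0006, 0.0101, 0, 0, 0, -0.12, 0.005, 0.0006, 0.0101, 0, 0, 0, -0.12, 0.005, 0.0006, 0.0101, 0, 0, 0, -0.12, 0.005, 0.0006, 0.0101, 0, 0, 0, -0.12, 0.005, 0, 0, 0, 0, 0, 0, 0.005]'; python3 c.py;  python3 nudge.py '[0.0006, 0.0101, 0, 0, 0, -0.12, 0.005, 0.0006, 0.0101, 0, 0, 0, -0.12, 0.005, 0.0006, 0.0101, 0, 0, 0, -0.12, 0.005, 0.0006, 0.0101, 0, 0, 0, -0.12, 0.005, 0.0006, 0.0101, 0, 0, 0, -0.12, 0.005, 0, 0, 0, 0, 0, 0, 0.005, 0, 0, 0, 0, 0, 0, 0.005]'; python3 c.py
```

```text
t: 28.3
tool_pos: [0.4734, -0.136, 0.0889]
tcp_rot: [0.754, 0.657, -0.001, -0.001]
ft_force: [-3.0, -0.4, -2.9]
gripper_width: 0.0185
finger_force: 60.0
wrench yaw -97.9 off 3.3 centre [ 0.485  -0.0523  0.089 ] fix tool [-0.0005  0.      0.0001] [-3.  -0.4 -2.9] [-0.19  0.52  0.18] grip 0.0185 z 0.0889
t: 28.88
tool_pos: [0.5215, -0.1279, 0.0887]
tcp_rot: [0.53, 0.848, -0.0, -0.001]
ft_force: [-2.7, -0.6, -3.2]
gripper_width: 0.0183
finger_force: 60.2
wrench yaw -64.0 off 37.2 centre [ 0.4845 -0.052   0.0888] fix tool [-0.001   0.0001  0.0001] [-2.7 -0.6 -3.2] [-0.21  0.4   0.24] grip 0.0183 z 0.0887
```

```bash
python3 nudge.py '[-0.0004, -0.0101, 0, 0, 0, 0.12, 0.005, 0.0006, -0.0101, 0, 0, 0, 0.12, 0.005, 0.0006, -0.0101, 0, 0, 0, 0.12, 0.005, 0.0006, -0.0101, 0, 0, 0, 0.12, 0.005, 0.0006, -0.0101, 0, 0, 0, 0.12, 0.005, 0.0006, -0.0101, 0, 0, 0, 0.12, 0.005, 0, 0, 0, 0, 0, 0, 0.005]'; python3 c.py;  python3 nudge.py '[0.0006, -0.0101, 0, 0, 0, 0.12, 0.005, 0.0006, -0.0101, 0, 0, 0, 0.12, 0.005, 0.0006, -0.0101, 0, 0, 0, 0.12, 0.005, 0.0006, -0.0101, 0, 0, 0, 0.12, 0.005, 0.0006, -0.0101, 0, 0, 0, 0.12, 0.005, 0, 0, 0, 0, 0, 0, 0.005, 0, 0, 0, 0, 0, 0, 0.005]'; python3 c.py
```

```text
t: 29.47
tool_pos: [0.4624, -0.1339, 0.089]
tcp_rot: [0.796, 0.605, 0.001, -0.0]
ft_force: [0.4, 2.5, -5.2]
gripper_width: 0.0186
finger_force: 60.0
wrench yaw -105.5 off -4.3 centre [ 0.4849 -0.0525  0.0891] fix tool [-0.0003  0.0002  0.0001] [ 0.4  2.5 -5.2] [0.19 0.14 0.22] grip 0.0186 z 0.089
t: 30.05
tool_pos: [0.4213, -0.1081, 0.0893]
tcp_rot: [0.938, 0.348, -0.0, -0.0]
ft_force: [-2.2, -0.3, -5.9]
gripper_width: 0.0177
finger_force: 59.9
wrench yaw -139.3 off -38.1 centre [ 0.4853 -0.053   0.0893] fix tool [-0.0001 -0.0004 -0.    ] [-2.2 -0.3 -5.9] [-0.1   0.47  0.19] grip 0.0177 z 0.0893
```

```bash
cat > jaw.py <<'E'
from h import *
def prof(im,w,X):
    t=np.radians(-11.2);Q=np.array([[np.cos(t),-np.sin(t)],[np.sin(t),np.cos(t)]])
    ys=np.arange(-.075,.0,.0005); out=[]
    for x in X:
        P=np.c_[(np.c_[np.full(len(ys),x),ys]@Q.T)+[.483,.0762],np.full(len(ys),.06)]
        m=proj(w,P).astype('float32'); out.append(cv2.remap(im,m[None,:,0],m[None,:,1],1)[0].astype(float))
    return np.mean(out,0),ys
w=manip.camera_info('scene'); im=manip.snapshot('scene')[:,:,::-1]; cv2.imwrite('pics/scn.png',im)
a0=cv2.imread('pics/scene0.png')
for X in ([-.07],[-.01,0,.01],[.07]):
    A,ys=prof(a0,w,X);B,_=prof(im,w,X)
    # brown face saturation peak position
    s=lambda a:a[:,2]-a[:,0]
    for n,p in(('0',A),('now',B)): print(X,n,s(p)[::4].round().astype(int).tolist())
E
python3 jaw.py
```

```text
[-0.07] 0 [-8, -10, -12, -14, -15, -15, -14, -15, -15, -13, -6, 3, 6, -9, -14, -14, -14, -15, -14, -14, -13, -13, -16, -14, -14, -12, -13, -13, -14, -14, -14, -14, -14, -13, -14, -15, -15, -14]
[-0.07] now [-11, -10, -11, -13, -11, -10, -13, -16, -16, -14, -15, -16, -16, -15, -13, -4, 16, 34, 29, 21, 21, 22, 19, 19, 21, 20, 19, 18, 17, 19, 21, 22, 22, 23, 20, 19, 19, 16]
[-0.01, 0, 0.01] 0 [-9, -9, -12, -14, -15, -14, -15, -15, -15, -13, -7, 4, 8, -4, -13, -14, -15, -14, -14, -14, -14, -15, -14, -14, -14, -14, -13, -13, -13, -14, -14, -13, -13, -14, -14, -14, -15, -14]
[-0.01, 0, 0.01] now [-9, -11, -11, -10, -10, -11, -11, -14, -15, -16, -15, -16, -16, -16, -15, -6, 10, 15, 4, -3, -5, -5, -6, -5, -5, -5, -7, -4, -4, -5, -6, -5, -6, -5, -6, -6, -5, -6]
[0.07] 0 [73, 31, -4, -8, -12, -11, -13, -12, -12, -11, -4, 22, 73, 128, 145, 149, 151, 148, 146, 145, 145, 147, 150, 148, 151, 151, 152, 151, 150, 149, 152, 150, 150, 149, 150, 150, 150, 150]
[0.07] now [22, 23, 35, 45, 54, 61, 64, 70, 76, 82, 83, 83, 78, 68, 63, 60, 54, 53, 52, 51, 52, 52, 50, 50, 50, 49, 49, 47, 46, 45, 44, 45, 46, 45, 44, 44, 45, 52]
```

The sliding jaw has travelled about 10 mm. I'll keep swinging.

```bash
python3 nudge.py '[0.0006, 0.0101, 0, 0, 0, -0.12, 0.005, 0.0006, 0.0101, 0, 0, 0, -0.12, 0.005, 0.0006, 0.0101, 0, 0, 0, -0.12, 0.005, 0.0006, 0.0101, 0, 0, 0, -0.12, 0.005, 0.0006, 0.0101, 0, 0, 0, -0.12, 0.005, 0.0006, 0.0101, 0, 0, 0, -0.12, 0.005, 0, 0, 0, 0, 0, 0, 0.005]'; python3 c.py;  python3 nudge.py '[0.0006, 0.0101, 0, 0, 0, -0.12, 0.005, 0.0006, 0.0101, 0, 0, 0, -0.12, 0.005, 0.0006, 0.0101, 0, 0, 0, -0.12, 0.005, 0.0006, 0.0101, 0, 0, 0, -0.12, 0.005, 0.0006, 0.0101, 0, 0, 0, -0.12, 0.005, 0, 0, 0, 0, 0, 0, 0.005, 0, 0, 0, 0, 0, 0, 0.005]'; python3 c.py
python3 nudge.py '[-0.0004, -0.0101, 0, 0, 0, 0.12, 0.005, 0.0006, -0.0101, 0, 0, 0, 0.12, 0.005, 0.0006, -0.0101, 0, 0, 0, 0.12, 0.005, 0.0006, -0.0101, 0, 0, 0, 0.12, 0.005, 0.0006, -0.0101, 0, 0, 0, 0.12, 0.005, 0.0006, -0.0101, 0, 0, 0, 0.12, 0.005, 0, 0, 0, 0, 0, 0, 0.005]'; python3 c.py;  python3 nudge.py '[0.0006, -0.0101, 0, 0, 0, 0.12, 0.005, 0.0006, -0.0101, 0, 0, 0, 0.12, 0.005, 0.0006, -0.0101, 0, 0, 0, 0.12, 0.005, 0.0006, -0.0101, 0, 0, 0, 0.12, 0.005, 0.0006, -0.0101, 0, 0, 0, 0.12, 0.005, 0, 0, 0, 0, 0, 0, 0.005, 0, 0, 0, 0, 0, 0, 0.005]'; python3 c.py; python3 jaw.py
```

```text
t: 30.68
tool_pos: [0.4735, -0.1362, 0.0886]
tcp_rot: [0.754, 0.657, -0.0, -0.002]
ft_force: [-5.0, 2.4, -4.2]
gripper_width: 0.0182
finger_force: 60.1
wrench yaw -97.9 off 3.3 centre [ 0.4852 -0.0525  0.0889] fix tool [-0.0003 -0.0001  0.0002] [-5.   2.4 -4.2] [0.36 0.68 0.31] grip 0.0182 z 0.0886
t: 31.27
tool_pos: [0.5218, -0.1281, 0.0884]
tcp_rot: [0.528, 0.849, 0.0, -0.003]
ft_force: [-4.4, 3.5, -2.2]
gripper_width: 0.0184
finger_force: 60.4
wrench yaw -63.8 off 37.4 centre [ 0.4844 -0.0522  0.0888] fix tool [-0.0008  0.0003  0.0004] [-4.4  3.5 -2.2] [0.44 0.76 0.23] grip 0.0184 z 0.0884
t: 31.85
tool_pos: [0.4629, -0.1341, 0.0887]
tcp_rot: [0.795, 0.606, 0.001, -0.002]
ft_force: [-0.7, 6.1, -4.8]
gripper_width: 0.018
finger_force: 60.2
wrench yaw -105.4 off -4.2 centre [ 0.4852 -0.0526  0.089 ] fix tool [-0.0002 -0.0002  0.0003] [-0.7  6.1 -4.8] [0.96 0.23 0.42] grip 0.018 z 0.0887
t: 32.43
tool_pos: [0.4216, -0.1086, 0.0892]
tcp_rot: [0.937, 0.348, -0.0, -0.001]
ft_force: [-2.7, 4.2, -3.9]
gripper_width: 0.0186
finger_force: 60.2
wrench yaw -139.3 off -38.1 centre [ 0.4856 -0.
[... 526 characters left out ...]
4, -15, -15, -15, -13, -7, 4, 8, -4, -13, -14, -15, -14, -14, -14, -14, -15, -14, -14, -14, -14, -13, -13, -13, -14, -14, -13, -13, -14, -14, -14, -15, -14]
[-0.01, 0, 0.01] now [-9, -10, -9, -9, -10, -11, -11, -11, -10, -11, -13, -14, -16, -16, -16, -16, -16, -16, -14, -6, 6, 9, 2, -2, -3, -4, -4, -4, -4, -3, -3, -3, -4, -4, -3, -2, -4, -3]
[0.07] 0 [73, 31, -4, -8, -12, -11, -13, -12, -12, -11, -4, 22, 73, 128, 145, 149, 151, 148, 146, 145, 145, 147, 150, 148, 151, 151, 152, 151, 150, 149, 152, 150, 150, 149, 150, 150, 150, 150]
[0.07] now [19, 21, 38, 48, 53, 59, 63, 68, 74, 81, 83, 83, 78, 69, 65, 60, 55, 56, 52, 50, 51, 51, 50, 48, 50, 48, 47, 47, 46, 45, 45, 45, 45, 43, 44, 48, 51, 61]
```

```bash
python3 nudge.py '[0.0006, 0.0095, 0, 0, 0, -0.12, 0.005, 0.0006, 0.0101, 0, 0, 0, -0.12, 0.005, 0.0006, 0.0101, 0, 0, 0, -0.12, 0.005, 0.0006, 0.0101, 0, 0, 0, -0.12, 0.005, 0.0006, 0.0101, 0, 0, 0, -0.12, 0.005, 0.0006, 0.0101, 0, 0, 0, -0.12, 0.005, 0, 0, 0, 0, 0, 0, 0.005]'; python3 c.py;  python3 nudge.py '[0.0006, 0.0101, 0, 0, 0, -0.12, 0.005, 0.0006, 0.0101, 0, 0, 0, -0.12, 0.005, 0.0006, 0.0101, 0, 0, 0, -0.12, 0.005, 0.0006, 0.0101, 0, 0, 0, -0.12, 0.005, 0.0006, 0.0101, 0, 0, 0, -0.12, 0.005, 0, 0, 0, 0, 0, 0, 0.005, 0, 0, 0, 0, 0, 0, 0.005]'; python3 c.py
python3 nudge.py '[-0.0004, -0.0101, 0, 0, 0, 0.12, 0.005, 0.0006, -0.0101, 0, 0, 0, 0.12, 0.005, 0.0006, -0.0101, 0, 0, 0, 0.12, 0.005, 0.0006, -0.0101, 0, 0, 0, 0.12, 0.005, 0.0006, -0.0101, 0, 0, 0, 0.12, 0.005, 0.0006, -0.0101, 0, 0, 0, 0.12, 0.005, 0, 0, 0, 0, 0, 0, 0.005]'; python3 c.py
```

```text
t: 33.07
tool_pos: [0.4743, -0.1371, 0.0888]
tcp_rot: [0.754, 0.657, 0.0, -0.002]
ft_force: [-5.0, 4.5, -3.3]
gripper_width: 0.0184
finger_force: 60.1
wrench yaw -97.9 off 3.3 centre [ 0.4859 -0.0534  0.089 ] fix tool [ 0.0005 -0.001   0.0002] [-5.   4.5 -3.3] [0.62 0.5  0.3 ] grip 0.0184 z 0.0888
t: 33.65
tool_pos: [0.5222, -0.1285, 0.0883]
tcp_rot: [0.528, 0.849, 0.0, -0.003]
ft_force: [-4.5, 5.0, -1.4]
gripper_width: 0.0184
finger_force: 60.4
wrench yaw -63.7 off 37.5 centre [ 0.4848 -0.0528  0.0888] fix tool [-0.0001  0.0001  0.0004] [-4.5  5.  -1.4] [0.87 0.74 0.19] grip 0.0184 z 0.0883
t: 34.23
tool_pos: [0.4631, -0.1343, 0.0886]
tcp_rot: [0.795, 0.607, 0.001, -0.002]
ft_force: [-1.8, 8.8, -3.2]
gripper_width: 0.0184
finger_force: 60.3
wrench yaw -105.3 off -4.1 centre [ 0.4854 -0.0528  0.089 ] fix tool [-0.0001 -0.0004  0.0004] [-1.8  8.8 -3.2] [1.49 0.29 0.55] grip 0.0184 z 0.0886
```

```bash
python3 nudge.py '[0.0003, -0.005, 0, 0, 0, 0.06, 0.005, 0.0003, -0.005, 0, 0, 0, 0.06, 0.005, 0, 0, 0, 0, 0, 0, 0.005]'; python3 c.py; python3 jaw.py | grep -- "-0.01"
```

```text
t: 34.48
tool_pos: [0.4543, -0.1314, 0.0887]
tcp_rot: [0.829, 0.559, 0.0, -0.002]
ft_force: [-0.8, 7.3, -3.0]
gripper_width: 0.0184
finger_force: 60.4
wrench yaw -112.0 off -10.8 centre [ 0.4859 -0.053   0.0889] fix tool [-0.0001 -0.0009  0.0002] [-0.8  7.3 -3. ] [1.28 0.35 0.73] grip 0.0184 z 0.0887
[-0.01, 0, 0.01] 0 [-9, -9, -12, -14, -15, -14, -15, -15, -15, -13, -7, 4, 8, -4, -13, -14, -15, -14, -14, -14, -14, -15, -14, -14, -14, -14, -13, -13, -13, -14, -14, -13, -13, -14, -14, -14, -15, -14]
[-0.01, 0, 0.01] now [-11, -11, -11, -10, -10, -10, -11, -10, -10, -11, -11, -11, -12, -15, -16, -16, -15, -16, -16, -15, -11, -1, 11, 8, 1, -3, -4, -3, -3, -3, -2, -2, -3, -2, -3, -4, -4, -3]
```

```bash
python3 nudge.py '[0.0003, -0.0055, 0, 0, 0, 0.06, 0.005, 0.0003, -0.0055, 0, 0, 0, 0.06, 0.005, 0, 0, 0, 0, 0, 0, 0.005]'; python3 c.py; python3 nudge.py '[0.0003, -0.005, 0, 0, 0, 0.06, 0.005, 0.0003, -0.005, 0, 0, 0, 0.06, 0.005, 0, 0, 0, 0, 0, 0, 0.005]'; python3 c.py; python3 jaw.py | grep -- "-0.01.*now"
```

```text
t: 34.78
tool_pos: [0.445, -0.1272, 0.0889]
tcp_rot: [0.861, 0.509, 0.0, -0.001]
ft_force: [-0.6, 5.5, -4.0]
gripper_width: 0.0181
finger_force: 60.2
wrench yaw -118.8 off -17.6 centre [ 0.4857 -0.0531  0.0891] fix tool [-0.     -0.0008  0.0001] [-0.6  5.5 -4. ] [0.84 0.22 0.62] grip 0.0181 z 0.0889
t: 35.03
tool_pos: [0.4366, -0.122, 0.089]
tcp_rot: [0.89, 0.457, -0.0, -0.001]
ft_force: [-1.2, 3.8, -4.4]
gripper_width: 0.0185
finger_force: 60.3
wrench yaw -125.7 off -24.5 centre [ 0.4858 -0.0533  0.089 ] fix tool [-0.0001 -0.001   0.    ] [-1.2  3.8 -4.4] [0.67 0.34 0.6 ] grip 0.0185 z 0.089
[-0.01, 0, 0.01] now [-12, -12, -11, -9, -9, -10, -10, -11, -12, -11, -10, -10, -11, -13, -15, -16, -17, -16, -16, -16, -15, -12, -1, 13, 11, 0, -4, -3, -3, -3, -2, -2, -3, -3, -4, -3, -4, -3]
```

```bash
python3 nudge.py '[0.0003, -0.0055, 0, 0, 0, 0.06, 0.005, 0.0003, -0.0055, 0, 0, 0, 0.06, 0.005, 0, 0, 0, 0, 0, 0, 0.005]'; python3 c.py; python3 nudge.py '[0.0002, -0.005, 0, 0, 0, 0.06, 0.005, 0, 0, 0, 0, 0, 0, 0.005]'; python3 c.py; python3 jaw.py | grep -- "-0.01.*now"
```

```text
t: 35.33
tool_pos: [0.4285, -0.1156, 0.0892]
tcp_rot: [0.915, 0.402, 0.0, 0.001]
ft_force: [-0.3, 1.4, -5.2]
gripper_width: 0.0185
finger_force: 60.0
wrench yaw -132.5 off -31.3 centre [ 0.4857 -0.0533  0.0892] fix tool [-0.0001 -0.0008 -0.    ] [-0.3  1.4 -5.2] [0.29 0.33 0.49] grip 0.0185 z 0.0892
t: 35.5
tool_pos: [0.4252, -0.1124, 0.0894]
tcp_rot: [0.927, 0.375, 0.0, 0.001]
ft_force: [-1.2, 1.2, -5.5]
gripper_width: 0.0182
finger_force: 60.1
wrench yaw -135.9 off -34.7 centre [ 0.4859 -0.0536  0.0893] fix tool [-0.0001 -0.0012 -0.    ] [-1.2  1.2 -5.5] [0.1  0.38 0.71] grip 0.0182 z 0.0894
[-0.01, 0, 0.01] now [-11, -11, -11, -11, -11, -10, -10, -10, -12, -11, -11, -10, -11, -13, -15, -16, -15, -16, -17, -17, -16, -13, -7, 6, 14, 6, -2, -3, -2, -4, -3, -4, -4, -2, -2, -2, -3, -2]
```

```bash
python3 nudge.py '[0.0002, -0.0055, 0, 0, 0, 0.06, 0.005, 0, 0, 0, 0, 0, 0, 0.005, 0, 0, 0, 0, 0, 0, 0.005]'; python3 c.py; python3 jaw.py | grep -- "-0.0.*now"
```

```text
t: 35.8
tool_pos: [0.4222, -0.1091, 0.0899]
tcp_rot: [0.937, 0.348, 0.0, 0.002]
ft_force: [-0.3, -3.7, -6.6]
gripper_width: 0.0181
finger_force: 60.3
wrench yaw -139.2 off -38.0 centre [ 0.4862 -0.0539  0.0898] fix tool [-0.0002 -0.0017 -0.0001] [-0.3 -3.7 -6.6] [-0.69  0.27  0.82] grip 0.0181 z 0.0899
[-0.07] now [-13, -14, -12, -12, -11, -12, -11, -10, -11, -12, -10, -9, -10, -10, -14, -16, -16, -16, -18, -16, -15, -13, 0, 20, 32, 30, 23, 26, 27, 26, 25, 26, 25, 26, 27, 26, 27, 27]
[-0.01, 0, 0.01] now [-11, -12, -11, -11, -9, -9, -10, -10, -12, -10, -10, -10, -11, -13, -15, -15, -15, -16, -16, -16, -16, -14, -7, 6, 14, 6, -2, -4, -4, -4, -3, -2, -3, -2, -3, -3, -3, -3]
```

```bash
python3 nudge.py '[0.0006, 0.0085, 0, 0, 0, -0.12, 0.005, 0.0006, 0.0101, 0, 0, 0, -0.12, 0.005, 0.0006, 0.0101, 0, 0, 0, -0.12, 0.005, 0.0006, 0.0101, 0, 0, 0, -0.12, 0.005, 0.0006, 0.0101, 0, 0, 0, -0.12, 0.005, 0.0006, 0.0101, 0, 0, 0, -0.12, 0.005, 0, 0, 0, 0, 0, 0, 0.005]'; python3 c.py; python3 nudge.py '[0.0006, -0.0101, 0, 0, 0, 0.12, 0.005, 0.0006, -0.0101, 0, 0, 0, 0.12, 0.005, 0.0003, -0.005, 0, 0, 0, 0.06, 0.005, 0, 0, 0, 0, 0, 0, 0.005]'; python3 c.py;  python3 nudge.py '[0.0003, -0.0052, 0, 0, 0, 0.06, 0.005, 0, 0, 0, 0, 0, 0, 0.005]'; python3 c.py
```

```text
t: 36.43
tool_pos: [0.4736, -0.136, 0.0898]
tcp_rot: [0.756, 0.655, 0.0, 0.0]
ft_force: [-3.3, -0.7, -4.5]
gripper_width: 0.0185
finger_force: 60.1
wrench yaw -98.1 off 3.1 centre [ 0.4855 -0.0524  0.0898] fix tool [-0.0005 -0.0005 -0.    ] [-3.3 -0.7 -4.5] [-0.21  0.3   0.12] grip 0.0185 z 0.0898
t: 36.77
tool_pos: [0.4485, -0.1286, 0.0899]
tcp_rot: [0.846, 0.532, 0.001, 0.002]
ft_force: [0.1, -5.1, -5.6]
gripper_width: 0.0185
finger_force: 59.8
wrench yaw -115.7 off -14.5 centre [ 0.4851 -0.0524  0.0898] fix tool [-0.0004  0.0001 -0.0001] [ 0.1 -5.1 -5.6] [-0.84  0.06  0.19] grip 0.0185 z 0.0899
t: 36.93
tool_pos: [0.4448, -0.1267, 0.0901]
tcp_rot: [0.861, 0.508, 0.001, 0.003]
ft_force: [1.1, -4.6, -6.5]
gripper_width: 0.0186
finger_force: 59.9
wrench yaw -118.9 off -17.7 centre [ 0.4856 -0.0528  0.09  ] fix tool [-0.0003 -0.0005 -0.0001] [ 1.1 -4.6 -6.5] [-1.03 -0.02  0.53] grip 0.0186 z 0.0901
```

```bash
python3 nudge.py '[0.0003, -0.0052, 0, 0, 0, 0.06, 0.005, 0, 0, 0, 0, 0, 0, 0.005]'; python3 c.py;  python3 nudge.py '[0.0003, -0.0052, 0, 0, 0, 0.06, 0.005, 0, 0, 0, 0, 0, 0, 0.005]'; python3 c.py
```

```text
t: 37.1
tool_pos: [0.441, -0.1245, 0.0904]
tcp_rot: [0.876, 0.483, 0.001, 0.004]
ft_force: [1.1, -6.3, -5.9]
gripper_width: 0.0179
finger_force: 60.1
wrench yaw -122.3 off -21.1 centre [ 0.4861 -0.0531  0.0902] fix tool [-0.0003 -0.001  -0.0002] [ 1.1 -6.3 -5.9] [-1.15 -0.1   0.73] grip 0.0179 z 0.0904
t: 37.27
tool_pos: [0.4373, -0.1221, 0.0907]
tcp_rot: [0.889, 0.457, 0.001, 0.005]
ft_force: [3.2, -7.6, -6.7]
gripper_width: 0.0183
finger_force: 60.7
wrench yaw -125.6 off -24.4 centre [ 0.4865 -0.0534  0.0905] fix tool [-0.0004 -0.0016 -0.0002] [ 3.2 -7.6 -6.7] [-1.44 -0.19  1.03] grip 0.0183 z 0.0907
```

```bash
python3 nudge.py '[0.0002, 0.0035, 0, 0, 0, -0.06, 0.005, 0.0005, 0.0095, 0, 0, 0, -0.12, 0.005, 0, 0, 0, 0, 0, 0, 0.005, 0, 0, 0, 0, 0, 0, 0.005]'; python3 c.py; python3 nudge.py '[0, 0, -0.005, 0, 0, 0, 0.005, 0, 0, -0.008, 0, 0, 0, 0.005, 0, 0, -0.012, 0, 0, 0, 0.005, 0, 0, -0.02, 0, 0, 0, 0.005, 0, 0, -0.025, 0, 0, 0, 0.005, 0, 0, 0, 0, 0, 0, 0.005, 0, 0, 0, 0, 0, 0, 0.005]'; python3 c.py; python3 jaw.py | grep -- "-0.0.*now"
```

```text
t: 37.6
tool_pos: [0.448, -0.1283, 0.0903]
tcp_rot: [0.846, 0.534, 0.0, 0.003]
ft_force: [0.8, -7.2, -4.8]
gripper_width: 0.0182
finger_force: 60.0
wrench yaw -115.5 off -14.3 centre [ 0.4844 -0.052   0.0901] fix tool [-0.0004  0.0009 -0.0002] [ 0.8 -7.2 -4.8] [-1.42  0.01 -0.24] grip 0.0182 z 0.0903
t: 38.18
tool_pos: [0.4483, -0.125, 0.161]
tcp_rot: [0.846, 0.533, 0.003, 0.001]
ft_force: [1.4, 1.5, -1.8]
gripper_width: 0.0176
finger_force: 60.9
wrench yaw -115.5 off -14.3 centre [ 0.4847 -0.0487  0.1614] fix tool [-0.0035  0.002   0.0003] [ 1.4  1.5 -1.8] [ 0.51 -0.35 -0.03] grip 0.0176 z 0.161
[-0.07] now [-14, -13, -12, -11, -12, -12, -12, -11, -11, -11, -9, -9, -10, -12, -15, -16, -16, -18, -18, -17, -16, -13, 0, 20, 32, 30, 23, 23, 25, 26, 25, 27, 26, 25, 29, 28, 27, 27]
[-0.01, 0, 0.01] now [-12, -11, -11, -11, -9, -10, -10, -11, -12, -11, -11, -11, -11, -13, -14, -15, -15, -16, -16, -16, -17, -15, -7, 6, 13, 5, -1, -3, -3, -3, -3, -3, -4, -2, -3, -3, -4, -3]
```

```bash
python3 nudge.py '[0, 0, 0, 0, 0, 0, 0.005, 0, 0, 0, 0, 0, 0, 0.005]'
python3 - <<'E'
from ring import *
w,im,u=ring('r8')
a=cv2.cvtColor(cv2.imread('pics/r4.png'),cv2.COLOR_BGR2GRAY); b=cv2.cvtColor(im,cv2.COLOR_BGR2GRAY)
t=a[10:150,180:325]; r_=cv2.matchTemplate(b,t,cv2.TM_CCOEFF_NORMED); print(cv2.minMaxLoc(r_))
h=a[110:170,225:280]; r_=cv2.matchTemplate(b,h,cv2.TM_CCOEFF_NORMED); print(cv2.minMaxLoc(r_))
E
```

```text
t: 38.4
tool_pos: [0.4467, -0.1256, 0.1595]
tcp_rot: [0.846, 0.534, 0.001, -0.0]
ft_force: [2.3, 2.2, -2.2]
gripper_width: 0.0177
finger_force: 61.1
tcp [ 0.4465 -0.1256  0.1594] phi -25.51 grip 0.01782306451050492
ring px 264.5 77.5 51.4 tool [0.0839 0.0055 0.0005] world [ 0.4877 -0.0523  0.159 ]
ring px 256.5 58.5 71.4 tool [0.092  0.0022 0.0006] world [ 0.4882 -0.0435  0.159 ]
ring px 254.5 96.5 63.7 tool [0.0759 0.0014 0.0005] world [ 0.4804 -0.0578  0.159 ]
(-0.22842252254486084, 0.2587277889251709, (230, 150), (187, 30))
(-0.7639219760894775, 0.7128835320472717, (377, 212), (382, 57))
```

```bash
cat > fit.py <<'E'
from ring import *
import pickle,itertools
from scipy.optimize import minimize
a=cv2.cvtColor(cv2.imread('pics/r4.png'),cv2.COLOR_BGR2GRAY).astype('float32'); wa=pickle.load(open('r4.pkl','rb'))
pa=np.array([.4532,-.1326,.157]); ra=R.from_euler('z',-20.95,degrees=True).as_matrix()@np.array([[0,1,0],[1,0,0],[0,0,-1.]])
X,Y=np.meshgrid(np.arange(35,126,1.)/1000,np.arange(-40,41,1.)/1000)
d=np.hypot(X-.0845,Y); k=((d<.038)&(d>.027))|((abs(Y)<.016)&(X<.05))
T0=np.c_[X[k],Y[k],0*X[k]]
def samp(im,w,P):
    m=proj(w,P,True).astype('float32'); return cv2.remap(im,m[None,:,0],m[None,:,1],1)[0]
A=samp(a,wa,T0@ra.T+pa)
def fit(name,p,r):
    b=cv2.cvtColor(cv2.imread(f'pics/{name}.png'),cv2.COLOR_BGR2GRAY).astype('float32'); w=pickle.load(open(name+'.pkl','rb'))
    def ncc(v,im=b):
        M=R.from_euler('zyx',v[:3]).as_matrix(); P=(T0@M.T+[v[3],0,v[4]])@r.T+p
        return -np.corrcoef(A,samp(im,w,P))[0,1]
    g=[(ncc([y,pt,ro,s,0]),y,pt,ro,s,0) for y in np.radians(range(-40,41,4)) for pt in np.radians(range(-40,41,4)) for ro in np.radians([-20,-10,0,10,20]) for s in (-.03,-.02,-.01,0,.01)]
    g.sort(); res=[minimize(ncc,q[1:],method='Nelder-Mead',options=dict(initial_simplex=np.array(q[1:])+np.vstack([np.zeros(5),np.diag([.06,.06,.06,.006,.006])]))) for q in g[:5]]
    for q in sorted(res,key=lambda q:q.fun)[:3]: print(-q.fun,'yaw,pitch,roll',np.degrees(q.x[:3]).round(1),'slide,dz',q.x[3:].round(4))
if __name__=='__main__':
    p,f,r=st(); fit(sys.argv[1],p,r)
E
python3 fit.py r8
```

```text
0.7363570919651479 yaw,pitch,roll [ -1.1  -8.1 -22.4] slide,dz [0.0094 0.0039]
0.6968478537183871 yaw,pitch,roll [  1.2   1.4 -22.5] slide,dz [0.0018 0.0044]
0.6817881832500454 yaw,pitch,roll [  2.    0.4 -18. ] slide,dz [0.0006 0.0012]
```

```bash
sed -i 's/range(-40,41,4)) for pt in np.radians(range(-40,41,4)) for ro in np.radians(\[-20,-10,0,10,20\])/range(-12,13,4)) for pt in np.radians(range(-32,33,4)) for ro in np.radians(range(-60,61,6))/' fit.py; python3 fit.py r8; python3 c.py
```

```text
0.7620639623931353 yaw,pitch,roll [  2.4   3.7 -32.4] slide,dz [0.007  0.0249]
0.7031882670446771 yaw,pitch,roll [  2.6   5.1 -32. ] slide,dz [0.0001 0.0055]
0.7013606196557907 yaw,pitch,roll [  2.1   3.8 -30.1] slide,dz [0.0004 0.0046]
wrench yaw -115.5 off -14.3 centre [ 0.4829 -0.0494  0.1596] fix tool [-0.0022  0.0034  0.0001] [ 1.9  2.3 -1.2] [ 0.77 -0.54 -0.07] grip 0.0178 z 0.1594
```

```bash
python3 nudge.py '[0, 0, -0.01, 0, 0, 0, 0.005, 0, 0, -0.01, 0, 0, 0, 0.005, 0, 0, -0.01, 0, 0, 0, 0.005, 0, 0, 0, 0, 0, 0, 0.005, 0, 0, 0, 0, 0, 0, 0.005]'; python3 c.py
python3 - <<'E'
from fit import *
w,im=shot('r9'); p,f,r=st(); fit('r9',p,r)
hs=cv2.cvtColor(im,cv2.COLOR_BGR2HSV)
for q in ([.485,-.0534,.094],[.485,-.0534,.066]): print(proj(w,[q],True))
E
```

```text
t: 38.87
tool_pos: [0.4465, -0.1266, 0.1905]
tcp_rot: [0.845, 0.534, 0.0, 0.001]
ft_force: [0.3, 0.2, -4.2]
gripper_width: 0.0176
finger_force: 60.4
wrench yaw -115.4 off -14.2 centre [ 0.4828 -0.0503  0.1904] fix tool [-0.0013  0.003  -0.0001] [ 0.3  0.2 -4.2] [-0.03  0.06  0.01] grip 0.0176 z 0.1905
0.6935551591976615 yaw,pitch,roll [  4.2   3.8 -51.1] slide,dz [-0.0035 -0.0019]
0.6792062673344007 yaw,pitch,roll [  0.3  -0.4 -33.8] slide,dz [-0.0004 -0.0039]
0.6721171726864799 yaw,pitch,roll [  2.2   0.1 -41.8] slide,dz [-0.0001 -0.0003]
[[256.4858  86.4591]]
[[256.0699  87.3721]]
```

```bash
python3 nudge.py '[0.0149, -0.013, 0, 0, 0, 0, 0.005, 0.0298, -0.0259, 0, 0, 0, 0, 0.005, 0.0298, -0.0259, 0, 0, 0, 0, 0.005, 0.0298, -0.0259, 0, 0, 0, 0, 0.005, 0.0298, -0.0259, 0, 0, 0, 0, 0.005, 0.0298, -0.0259, 0, 0, 0, 0, 0.005, 0.0298, -0.0259, 0, 0, 0, 0, 0.005, 0.0298, -0.0259, 0, 0, 0, 0, 0.005]'
python3 nudge.py '[0.0298, -0.0259, 0, 0, 0, 0, 0.005, 0.0298, -0.0259, 0, 0, 0, 0, 0.005, 0.0298, -0.0259, 0, 0, 0, 0, 0.005, 0.0298, -0.0259, 0, 0, 0, 0, 0.005, 0.0149, -0.013, 0, 0, 0, 0, 0.005, 0, 0, 0, 0, 0, 0.09, 0.005, 0, 0, 0, 0, 0, 0.09, 0.005, 0, 0, 0, 0, 0, 0.09, 0.005]'
python3 nudge.py '[0, 0, 0, 0, 0, 0, 0.005, 0, 0, 0, 0, 0, 0, 0.005, 0, 0, 0, 0, 0, 0, 0.005]'
cat > seg.py <<'E'
from fit import *
def seg(name):
    w,im=shot(name); p,f,r=st(); print(p.round(4),round(f,2),manip.read_state()['gripper_width'])
    # unwarp at z=tcp plane, tool frame
    X,Y=np.meshgrid(np.arange(20,140,.5)/1000,np.arange(-60,60,.5)/1000)
    P=np.c_[X.ravel(),Y.ravel(),0*X.ravel()]@r.T+p
    m=proj(w,P,True).astype('float32').reshape(X.shape+(2,)); u=cv2.remap(im,m[:,:,0],m[:,:,1],1)
    hs=cv2.cvtColor(u,cv2.COLOR_BGR2HSV); g=(hs[:,:,1]<75).astype('uint8'); g=cv2.morphologyEx(g,cv2.MORPH_OPEN,np.ones((3,3)))
    n,l,s,c=cv2.connectedComponentsWithStats(g)
    i=l[120,40] or np.argmax(s[1:,4])+1
    q=(l==i)
    for x in range(20,140,6):
        col=np.where(q[:,(x-20)*2])[0]
        if len(col): 
            runs=np.split(col,np.where(np.diff(col)>1)[0]+1); print(x,[(round(-60+k[0]*.5,1),round(-60+k[-1]*.5,1),int(hs[k,(x-20)*2,2].mean())) for k in runs if len(k)>2])
seg(sys.argv[1])
E
python3 seg.py s1; python3 fit.py s1
```

```text
t: 39.58
tool_pos: [0.3651, 0.1606, 0.1888]
tcp_rot: [0.846, 0.534, -0.0, 0.0]
ft_force: [0.7, -0.2, -4.6]
gripper_width: 0.0179
finger_force: 60.4
t: 40.25
tool_pos: [0.3179, 0.3306, 0.1883]
tcp_rot: [0.91, 0.414, -0.001, 0.001]
ft_force: [0.3, 0.2, -3.6]
gripper_width: 0.0173
finger_force: 60.4
t: 40.5
tool_pos: [0.3187, 0.3302, 0.1888]
tcp_rot: [0.909, 0.416, -0.001, 0.0]
ft_force: [-0.1, -1.2, -4.3]
gripper_width: 0.0177
finger_force: 60.5
[0.3188 0.3302 0.189 ] -40.84 0.017704657125275927
20 [(np.float64(-7.5), np.float64(9.5), 172)]
26 [(np.float64(-7.0), np.float64(9.5), 171)]
32 [(np.float64(-7.0), np.float64(9.5), 170)]
38 [(np.float64(-6.5), np.float64(9.5), 171)]
44 [(np.float64(-6.5), np.float64(9.0), 171)]
50 [(np.float64(-6.0), np.float64(9.0), 170)]
56 [(np.float64(-8.0), np.float64(11.5), 172)]
62 [(np.float64(-13.5), np.float64(17.5), 153)]
68 [(np.float64(-17.5), np.float64(22.0), 127)]
74 [(np.float64(-20.0), np.float64(-6.0), 133), (np.float64(9.0), np.float64(24.5), 125)]
80 [(np.float64(-21.5), np.float64(-9.5), 126), (np.float64(13.5), np.float64(25.5), 118)]
86 [(np.float64(-20.5), np.float64(-2.5), 99), (np.float64(7.0), np.float64(25.0), 98)]
92 [(np.float64(-18.0), np.float64(22.5), 99)]
98 [(np.float64(-19.5), np.float64(17.0), 135)]
104 [(np.float64(-26.5), np.float64(0.0), 194)]
110 [(np.float64(-29.0), np.float64(2.5), 192)]
116 [(np.float64(-28.5), np.float64(1.5), 189)]
122 [(np.float64(-45.5), np.float64(47.0), 0)]
128 [(np.float64(-60.0), np.float64(59.5), 0)]
134 [(np.float64(-60.0), np.float64(59.5), 0)]
0.662971705471332 yaw,pitch,roll [-6.1  3.4  2.2] slide,dz [-0.0019 -0.0074]
0.6615143710098353 yaw,pitch,roll [-6.4  7.9  3. ] slide,dz [-0.0018 -0.0008]
0.6614144818021183 yaw,pitch,roll [-6.3  7.5  2.6] slide,dz [-0.0018 -0.0015]
```

The wrench slipped in the grip and now hangs head-down by about 33°, slid roughly 13 mm forward. I'll move 20 mm back along the handle and press the head gently against the board to level it.

```bash
python3 nudge.py '[-0.02, 0, 0, 0, 0, 0, 0.005, 0, 0, 0.025, 0, 0, 0, 0.005, 0, 0, 0.03, 0, 0, 0, 0.005, 0, 0, 0.025, 0, 0, 0, 0.005, 0, 0, 0.01, 0, 0, 0, 0.005, 0, 0, 0, 0, 0, 0, 0.005, 0, 0, 0, 0, 0, 0, 0.005]'; python3 c.py;python3 nudge.py '[0, 0, 0.008, 0, 0, 0, 0.005, 0, 0, 0.008, 0, 0, 0, 0.005, 0, 0, 0, 0, 0, 0, 0.005]'; python3 c.py
```

```text
t: 41.13
tool_pos: [0.306, 0.3154, 0.0994]
tcp_rot: [0.91, 0.415, -0.0, 0.0]
ft_force: [0.8, 0.0, -4.1]
gripper_width: 0.0176
finger_force: 60.5
wrench yaw -130.9 off -29.7 centre [0.3613 0.3793 0.0994] fix tool [-0.2456  0.3764  0.    ] [ 0.8  0.  -4.1] [-0.06  0.01  0.02] grip 0.0176 z 0.0994
t: 41.38
tool_pos: [0.3071, 0.3164, 0.0838]
tcp_rot: [0.91, 0.415, 0.002, -0.0]
ft_force: [0.4, 0.8, 0.3]
gripper_width: 0.0179
finger_force: 61.3
wrench yaw -130.9 off -29.7 centre [0.3624 0.3803 0.0841] fix tool [-2.469e-01  3.763e-01 -3.000e-04] [0.4 0.8 0.3] [ 0.33 -0.38 -0.05] grip 0.0179 z 0.0838
```

```bash
python3 nudge.py '[0, 0, 0.006, 0, 0, 0, 0.005, 0, 0, 0.006, 0, 0, 0, 0.005, 0, 0, 0, 0, 0, 0, 0.005]'; python3 c.py;python3 nudge.py '[0, 0, 0.006, 0, 0, 0, 0.005, 0, 0, 0.006, 0, 0, 0, 0.005, 0, 0, 0, 0, 0, 0, 0.005]'; python3 c.py
```

```text
t: 41.63
tool_pos: [0.3067, 0.3161, 0.0711]
tcp_rot: [0.91, 0.415, 0.001, -0.0]
ft_force: [1.2, 0.5, -1.0]
gripper_width: 0.0177
finger_force: 62.4
wrench yaw -130.9 off -29.7 centre [0.362  0.3799 0.0713] fix tool [-2.463e-01  3.765e-01 -3.000e-04] [ 1.2  0.5 -1. ] [ 0.4  -0.55 -0.14] grip 0.0177 z 0.0711
t: 41.88
tool_pos: [0.3054, 0.3154, 0.0582]
tcp_rot: [0.91, 0.415, -0.0, -0.0]
ft_force: [0.2, 1.8, 1.1]
gripper_width: 0.0175
finger_force: 63.8
wrench yaw -130.9 off -29.7 centre [0.3607 0.3793 0.0581] fix tool [-2.452e-01  3.769e-01 -2.000e-04] [0.2 1.8 1.1] [ 0.6  -0.25  0.11] grip 0.0175 z 0.0582
```

```bash
python3 nudge.py '[0, 0, 0.006, 0, 0, 0, 0.005, 0, 0, 0.005, 0, 0, 0, 0.005, 0, 0, 0, 0, 0, 0, 0.005]'; python3 c.py;python3 nudge.py '[0, 0, 0.005, 0, 0, 0, 0.005, 0, 0, 0.004, 0, 0, 0, 0.005, 0, 0, 0, 0, 0, 0, 0.005]'; python3 c.py; python3 seg.py s2
```

```text
t: 42.13
tool_pos: [0.3051, 0.3151, 0.0471]
tcp_rot: [0.91, 0.416, -0.001, -0.0]
ft_force: [-1.5, 1.3, 0.9]
gripper_width: 0.0174
finger_force: 64.4
wrench yaw -130.9 off -29.7 centre [0.3604 0.379  0.047 ] fix tool [-0.2448  0.3769 -0.    ] [-1.5  1.3  0.9] [ 0.42 -0.14  0.14] grip 0.0174 z 0.0471
t: 42.38
tool_pos: [0.3049, 0.315, 0.0384]
tcp_rot: [0.91, 0.415, -0.001, 0.0]
ft_force: [-2.7, -1.3, 3.3]
gripper_width: 0.0178
finger_force: 64.9
wrench yaw -130.9 off -29.7 centre [0.3603 0.3788 0.0382] fix tool [-2.445e-01  3.769e-01  1.000e-04] [-2.7 -1.3  3.3] [0.12 0.22 0.13] grip 0.0178 z 0.0384
[0.305  0.315  0.0387] -40.9 0.01785744925586559
20 [(np.float64(-8.0), np.float64(9.5), 158)]
26 [(np.float64(-8.0), np.float64(9.5), 157)]
32 [(np.float64(-8.0), np.float64(9.5), 157)]
38 [(np.float64(-8.0), np.float64(9.5), 157)]
44 [(np.float64(-8.0), np.float64(9.5), 157)]
50 [(np.float64(-8.0), np.float64(9.5), 156)]
56 [(np.float64(-8.0), np.float64(9.5), 156)]
62 [(np.float64(-9.5), np.float64(11.5), 155)]
68 [(np.float64(-10.5), np.float64(12.5), 158)]
74 [(np.float64(-16.5), np.float64(19.0), 144)]
80 [(np.float64(-22.5), np.float64(-10.5), 135), (np.float64(-8.5), np.float64(9.5), 99), (np.float64(14.5), np.float64(25.5), 132)]
86 [(np.float64(-26.5), np.float64(-6.5), 116), (np.float64(9.0), np.float64(29.0), 116)]
92 [(np.float64(-29.0), np.float64(-12.5), 114), (np.float64(16.5), np.float64(31.0), 114)]
98 [(np.float64(-30.0), np.float64(-13.5), 111), (np.float64(16.0), np.float64(32.5), 100)]
104 [(np.float64(-29.5), np.float64(-13.5), 95), (np.float64(15.0), np.float64(32.0), 96)]
110 [(np.float64(-28.0), np.float64(-6.5), 85), (np.float64(9.0), np.float64(30.5), 81)]
116 [(np.float64(-25.5), np.float64(28.0), 87)]
122 [(np.float64(-45.5), np.float64(47.0), 0)]
128 [(np.float64(-60.0), np.float64(59.5), 0)]
134 [(np.float64(-60.0), np.float64(59.5), 0)]
```

```bash
python3 nudge.py '[0, 0, 0.004, 0, 0, 0, 0.005, 0, 0, 0.003, 0, 0, 0, 0.005, 0, 0, 0, 0, 0, 0, 0.005, 0, 0, 0, 0, 0, 0, 0.03, 0, 0, 0, 0, 0, 0, 0.05, 0, 0, 0, 0, 0, 0, 0.05, 0, 0, 0, 0, 0, 0, 0.05]'; python3 c.py; python3 nudge.py '[0, 0, -0.02, 0, 0, 0, 0.05, 0, 0, -0.03, 0, 0, 0, 0.05, 0, 0, -0.04, 0, 0, 0, 0.05, 0, 0, -0.04, 0, 0, 0, 0.05, 0, 0, -0.04, 0, 0, 0, 0.085, 0, 0, -0.03, 0, 0, 0, 0.085, 0, 0, 0, 0, 0, 0, 0.085, 0, 0, 0, 0, 0, 0, 0.085]'; python3 nudge.py '[0, 0, 0, 0, 0, 0, 0.085]'
python3 - <<'E'
from fit import *
w,im=shot('e1'); p,f,r=st(); print(p)
g=cv2.cvtColor(im,cv2.COLOR_BGR2GRAY)
c=cv2.HoughCircles(cv2.GaussianBlur(g,(5,5),1),cv2.HOUGH_GRADIENT,1,20,param1=80,param2=20,minRadius=12,maxRadius=50)
for x,y,rr in c[0][:10]:
    q=at(w,x,y,.03,True)[:2]
    if np.hypot(*(q-[.372,.393]))<.03: print('ring',x,y,rr,q)
hsv=cv2.cvtColor(im,cv2.COLOR_BGR2HSV)
m=((hsv[:,:,2]<45)).astype('uint8'); n,l,s,cc=cv2.connectedComponentsWithStats(m)
for i in range(1,n):
    q=at(w,*cc[i],.024,True)[:2]
    if s[i,4]>150 and np.hypot(*(q-[.285,.292]))<.05:
        print('dark',s[i],cc[i],q)
# head outline segmentation on plane z=.03, about the head centre: radius by direction (reference r1 before pickup)
X,Y=np.meshgrid(np.arange(-60,60,.5)/1000,np.arange(-60,60,.5)/1000)
for nm in('r1','e1'):
    w=pickle.load(open(nm+'.pkl','rb')); im=cv2.imread(f'pics/{nm}.png')
    P=np.c_[X.ravel()+.372,Y.ravel()+.392,0*X.ravel()+.03]; mm=proj(w,P,True).astype('float32').reshape(X.shape+(2,))
    u=cv2.remap(im,mm[:,:,0],mm[:,:,1],1); h=cv2.cvtColor(u,cv2.COLOR_BGR2HSV); q=cv2.morphologyEx((h[:,:,1]<75).astype('uint8'),cv2.MORPH_OPEN,np.ones((5,5)))
    n,l,s,cc=cv2.connectedComponentsWithStats(q); i=np.argmax(s[1:,4])+1; print(nm,s[i],cc[i])
E
```

```text
t: 43.02
tool_pos: [0.3058, 0.3153, 0.032]
tcp_rot: [0.91, 0.415, -0.0, 0.0]
ft_force: [-0.3, -0.1, -0.3]
gripper_width: 0.0502
finger_force: 0.0
wrench yaw -130.9 off -29.7 centre [0.3611 0.3792 0.032 ] fix tool [-2.453e-01  3.765e-01  1.000e-04] [-0.3 -0.1 -0.3] [-0.05 -0.01  0.01] grip 0.0502 z 0.032
t: 43.68
tool_pos: [0.3072, 0.3164, 0.2344]
tcp_rot: [0.91, 0.415, 0.003, -0.001]
ft_force: [-0.0, -0.1, 0.3]
gripper_width: 0.0848
finger_force: 0.0
t: 43.77
tool_pos: [0.3053, 0.315, 0.2312]
tcp_rot: [0.91, 0.415, -0.001, 0.0]
ft_force: [1.3, -0.2, -0.2]
gripper_width: 0.0849
finger_force: 0.0
[0.3048 0.3147 0.2303]
ring 254.5 71.5 26.0 [0.3734 0.3909]
dark [246 163  15  55 646] [253.1672 194.0836] [0.2799 0.2853]
r1 [    0     0   190   193 14780] [100.2629  99.8268]
e1 [    0     0   191   188 14672] [102.4966  97.1317]
```

Run:
```python
from h import *
import pickle
np.set_printoptions(precision=4,suppress=True)
for cam in('scene','side'):
    w=manip.camera_info(cam); im0=cv2.imread(f'pics/{cam}0.png'); im=manip.snapshot(cam)[:,:,::-1]; cv2.imwrite(f'pics/{cam}_end.png',im)
    u0=proj(w,[[.283,.289,.024]])[0]; print(cam,'expect',u0)
    for n,i in(('0',im0),('end',im)):
        v=cv2.cvtColor(i,cv2.COLOR_BGR2HSV)[:,:,2]; m=(v<60).astype('uint8'); k,l,s,c=cv2.connectedComponentsWithStats(m)
        for j in range(1,k):
            if s[j,4]>40 and np.hypot(*(c[j]-u0))<35: print(n,s[j],c[j],at(w,*c[j],.022)[:2])
# same for wrist pics: ends of dark blob
for nm in('r1','r2','e1'):
    w=pickle.load(open(nm+'.pkl','rb')); v=cv2.cvtColor(cv2.imread(f'pics/{nm}.png'),cv2.COLOR_BGR2HSV)[:,:,2]
    col=v[140:245,250]; ys=np.where(col<45)[0]+140; y0,y1=ys[0],ys[np.where(np.diff(np.r_[ys,999])>1)[0][0]]
    print(nm,y0,y1,at(w,250,y0,.024,True)[:2],at(w,250,y1,.024,True)[:2],w['position'])
```

```text
scene expect [162.7921 222.0395]
0 [157 210  14  25 186] [163.8118 221.4462] [0.2861 0.2912]
end [156 211  15  24 182] [163.5989 222.0165] [0.285 0.29 ]
side expect [322.5437 242.44  ]
0 [317 242  16  11  56] [324.375 247.125] [0.2803 0.3093]
end [317 242  17  11  62] [324.8065 246.9516] [0.2793 0.3083]
r1 178 184 [0.3096 0.3157] [0.305  0.3098] [0.3721 0.3906 0.366 ]
r2 212 241 [0.3061 0.3192] [0.2893 0.2998] [0.367  0.3859 0.2379]
e1 170 170 [0.2965 0.31  ] [0.2965 0.31  ] [0.3562 0.3726 0.3564]
```

```bash
python3 jaw.py | grep -- "-0.0.*now"
python3 - <<'E'
from h import *
w=manip.camera_info('scene'); im=cv2.imread('pics/scene_end.png')
hsv=cv2.cvtColor(im,cv2.COLOR_BGR2HSV); m=cv2.inRange(hsv,(0,110,30),(12,255,150)); n,l,s,c=cv2.connectedComponentsWithStats(m)
t=np.radians(-11.2);Q=np.array([[np.cos(t),-np.sin(t)],[np.sin(t),np.cos(t)]])
for i in range(1,n):
    p=at(w,*c[i],.05)[:2]; q=Q.T@(p-[.483,.0762])
    if s[i,4]>80 and abs(q[0])<.1 and abs(q[1])<.08:
        k=cv2.minAreaRect(np.argwhere(l==i)[:,::-1].astype('float32')); b=cv2.boxPoints(k); print(s[i],q.round(4),[(Q.T@(at(w,*v,.058)[:2]-[.483,.0762])).round(3).tolist() for v in b])
E
```

```text
[-0.07] now [-11, -12, -11, -11, -11, -10, -9, -9, -11, -9, -8, -10, -9, -10, -13, -14, -14, -15, -14, -14, -13, -11, -3, 18, 29, 28, 21, 24, 24, 24, 23, 24, 23, 21, 24, 24, 25, 24]
[-0.01, 0, 0.01] now [-12, -11, -12, -11, -10, -9, -9, -11, -12, -10, -9, -9, -10, -11, -13, -14, -14, -14, -15, -15, -14, -12, -6, 5, 13, 4, -1, -3, -4, -3, -3, -3, -4, -2, -3, -3, -3, -3]
[302 210  29  29 502] [0.0387 0.0148] [[0.014, 0.041], [0.061, 0.052], [0.054, -0.022], [0.01, -0.031]]
[265 223  27  29 480] [-0.0456  0.0139] [[-0.068, 0.041], [-0.027, 0.05], [-0.032, -0.024], [-0.07, -0.031]]
```

```bash
python3 -c "
from bench import manip
print(manip.close_job())"
```

```text
the job is handed in; nothing more can be done
None
```

I handed the job in at about 44 s; no verdict came back. By my measurements the two blanks are clamped with the jaw tight at about 24 mm of travel, the knob stood in the cup when last seen, and the wrench lies flat on its board after slipping once in the grip. I never touched the mallet or the pot.

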